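# Swap the pouch cell held under two contact blocks in a test fixture

### The job

Change the pouch cell in the test fixture: lift off the two contact blocks that stand over its tabs, set each in the tray whose foam is cut to its shape, and lay the tested cell flat on the rest in the empty grey tray. Then lay the fresh cell in the fixture's nest, flat and with its tabs between the two block seats as the old one had them, and put each contact block back down in its own seat with its copper bar over its tab.

Things in the scene. Friction and masses are not known exactly. Their poses are not given: they have to be found in the camera images.
- fixture: Fixed fixture: grey metal plate, top z 12, x -62..87, y -85..85 mm. Origin on the bench under the nest's centre; +x = way the tabs point. Nest (0,0): cell underside at z 18 between black guides leaning out (play 4, at top z 26: 9; long sides free for fingers x -34..14). Block seats, z 14: left (55,56), right (55,-56), in strips leaning out (play 4, at top z 28: 10). Posts z 31 at (-30,+-70).
- block_left: Loose left contact block, 0.14 kg: black foot 34 (x) x 30 (y) x 18 mm; flat copper bar at height 8 to 14, x -17..-5, reaching to y -51; grey grip fin 28 (x) x 12 (y), height 18 to 48. Origin: centre of the foot's underside, under the fin. Grip the fin along y. Starts in the fixture's left seat, axes along the fixture's, bar about 1 mm above the +y tab, so it bars the cell's way up.
- block_right: Loose right contact block: mirror image of the left one, its copper bar (x -17..-5) reaches to y +51 mm. Same sizes, origin and grip. Starts in the fixture's right seat, its axes along the fixture's.
- cell_tested: Loose stiff pouch cell that starts in the fixture's nest, silver-white, 102 (x) x 52 (y) x 6 mm, 45 g: body x -51..37, two metal tabs 8 mm wide at y 11 and -11, x 37..51, 1 to 3 mm above the underside. Origin: centre of the underside. Take it low, across the 52 mm width near x -10: it stands over its rest at both sides, so fingertips can reach 2 mm below its underside.
- cell_fresh: Loose pouch cell of the same model, size and axes as cell_tested; starts in a grey tray, underside at z 12, tabs (+x) pointing roughly away from the robot.
- tray_left: Fixed small aluminium tray, 78 (x) x 110 (y) mm, with dark foam (top z 21) whose L-shaped cut-out, floor z 7 mm, takes only the left block: its foot's centre at (0, 18), copper bar towards -y, axes parallel to the tray's; play 10 mm all round. Origin: on the bench under the tray's centre. Turned less than 15 degrees from the world's axes.
- tray_right: Fixed small tray, mirror image of tray_left, for the right block: its foot's centre at (0, -18) mm, copper bar towards +y, floor z 7 mm, foam top z 21.
- tray_tested: Fixed grey tray that starts empty, for the tested cell: 150 (x) x 116 (y) mm, walls up to z 18 with finger notches 60 mm wide (down to z 8) in the middle of the long sides. Floor z 7; in its middle a raised rest 92 x 38 mm, top z 12, on which the cell lies. Origin: on the bench under the tray's centre.
- tray_fresh: Fixed grey tray of the same make, in which the fresh cell lies at the start; left empty in the end.
There are look-alikes about, which are no part of the job. What is shaped like the block_left but red is not meant.

How it is judged:
By the outcome, as a careful person would: the job done as asked, in the order asked, and still so for the second after the job is handed in, with the robot touching nothing.
It also fails if it takes over 128 s, if anything falls off the work surface, if the arm or the gripper's body presses on something with over 40 N, if the wrist force passes 120 N, or if a joint passes its speed limit or range.

### The arm

A 6-joint arm with a two-finger parallel gripper is mounted at the origin on a cart in front of the work surface, level with it; the furniture and walls round the work are solid. World frame = base frame: x ahead of the robot, y to its left, z up, the work surface at z = 0. Lengths are in m, angles in degrees, forces in N, time in s.
With the tool pointing down it reaches from about 0.35 to 0.875 m from the base axis. Payload 4.2 kg.
Tool frame: the origin (TCP) lies midway between the tips of the shut fingers; the grasp point (between the pads) lies 19 mm behind it; z points along the fingers, y is the line along which they close (so a half turn about z gives the same grasp; the last joint's range is limited). The gripper opens to 87 mm and grips with 3 to 60 N. Pads are 19 mm wide; open, the fingers measure 117 mm over their backs; the gripper's body (75 mm by 190 mm) begins 51 mm behind the grasp point.
Start: joints at [-49.125, 22.042, 0.453, 0, -68.411, -14.817], TCP at [0.275, -0.561, 0.223] pointing down, gripper open.
Joint ranges: [-179.83, 179.83], [-69.29, 118.12], [-61.27, 80.66], [-181.25, 117.63], [-171.15, -9.14], [-177.46, 177.46]. Speed limits (degrees/s): [159.86, 159.86, 180, 180, 180, 180].

### API

Orientations are given as a 3x3 rotation matrix whose columns are the frame's x, y, z axes.
In Python, from station import * gives the robot as it stands. The module is installed in compiled form; this text tells all that it offers.
- The arm moves only by the tool servo_tool, never from a script. Its argument "deltas" is a list of rows, each an object of numbers: "tx", "ty", "tz": the shift along the tool's x, y, z in mm; "ax", "ay", "az": the turn, a rotation vector about the tool's x, y, z in rad; "claw": the finger opening in mm, from 0 to 87. In form: [{"tx": .., "ty": .., "tz": .., "ax": .., "ay": .., "az": .., "claw": ..}, ...]. A call has 1 to 12 rows; each row is the pose to reach, as a shift and turn from the pose commanded when the call began, along the tool's axes at that moment; what a row does not reach only later rows make up. A row lasts 1/12 s, in which the tool goes at most 41.7 mm and 7.16 degrees, less where a joint would pass 70% of its speed; a pose out of reach is approached as far as the arm can. A call with a gripper value outside its range is refused whole. The fingers move at their own pace and stop on an object; the grip force is fixed at half the most. Time passes only in rows, so rows that repeat a pose let the fingers close. It gives the time, the measured TCP pose, the force, the opening and the grip force at its end, in the units of the state.
- sense(): the state, without advancing time (a new reading comes with each control period).
- capture(name): name is "scene" or "top"; returns the picture (480x640x3 uint8, blue, green, red); there is no depth.
- calibration(name): a dict with "fx", "fy", "cx", "cy" (pixels), "dist" ([k1, k2, p1, p2, k3] as OpenCV has them; the pictures are not rectified), "cam_to_world" (4x4, takes a point from camera to world coordinates). Camera axes: x right, y down, z forward; pixel columns grow to the right and rows downward; lengths in m; the calibration is good to about 2 mm. A picture is of the moment at which its call begins. calibration takes no time and is no camera call.
- finish_job(): hands the job in; it is judged then, once.
Trained networks look in the newest picture that a camera, given by its name, has taken for a name from the list of things; names that differ only in an ending like _2 or _b are one class to them, and where a whole thing is asked for, a point or a joint stands for the part that bears it (a point fixed in the world has none). Each returns a list of dicts, best first, with "confidence" (0 to 1); they miss things now and then, are a little off and sometimes report something else, mostly with a low value. They report only what shows in the picture. A call takes as long as a camera call. They do not tell look-alikes from the thing itself.
- recognise(label, camera): "xyz" ([x, y, z] in m, in the coordinates of the camera as it stood for that picture, good to about 4 mm: the middle of the surface that is visible of it).
- trace(label, camera): "mask" (480x640 bool, what is visible of it).
The state is a dict: "time_s": time; "joints": joint angles; "joint_velocities": joint speeds; "effort": joint torques, N m; "tcp_pos": TCP position; "ee_rot": TCP orientation; "wrist_force": force on the tool from outside, world axes, zero at the start; "moment": the same for the moment, N m; "gripper_width": opening from 0.0 (shut) to 1.0 (fully open); "gripper_force": force on a finger pad.
Only numpy, scipy, OpenCV 4.12 (cv2) and the standard library are available. Lean on these libraries where they do the work, as an engineer would, in place of code of your own. Each camera call takes 0.05 s, during which the arm holds its last target. There are 200 camera calls.

## Working session

There is one attempt and no reset: what is moved stays moved. The work goes in short steps, Python scripts to look and compute and a tool call to move; the robot and the scene stay as the last step left them, time stands still between calls to the robot, and variables do not carry over. Pictures are saved under pics/ and viewed, at most 14 in all, crops included, and the job is handed in when it is done.

Besides the shell and the picture viewer there is one more tool, called after "Call:" as name(argument=value, ...) on one line, values as JSON. servo_tool: Moves the arm, as the interface text tells. Its arguments: {"type":"object","properties":{"deltas":{"type":"array","items":{"type":"object","properties":{"tx":{"type":"number"},"ty":{"type":"number"},"tz":{"type":"number"},"ax":{"type":"number"},"ay":{"type":"number"},"az":{"type":"number"},"claw":{"type":"number"}}}}},"required":["deltas"]}

```bash
mkdir -p pics
cat > h.py <<'E'
from station import *
import numpy as np, cv2
def cal(n):
    c=calibration(n);K=np.array([[c['fx'],0,c['cx']],[0,c['fy'],c['cy']],[0,0,1.]])
    return K,np.array(c['dist'],float),np.array(c['cam_to_world'])
def ray(n,uv,z):
    K,d,T=cal(n);p=cv2.undistortPoints(np.array(uv,float).reshape(-1,1,2),K,d)[:,0]
    r=np.c_[p,np.ones(len(p))]@T[:3,:3].T;o=T[:3,3]
    return (o+r*((z-o[2])/r[:,2])[:,None])
def proj(n,P):
    K,d,T=cal(n);W=np.linalg.inv(T)
    return cv2.projectPoints(np.array(P,float).reshape(-1,1,3),cv2.Rodrigues(W[:3,:3])[0],W[:3,3],K,d)[0][:,0]
E
python3 - <<'E'
from h import *
for n in("scene","top"):
    cv2.imwrite(f"pics/{n}0.png",capture(n)); K,d,T=cal(n);print(n,K[0,0],T.round(3).tolist())
    for l in("fixture","block_left","block_right","cell_tested","cell_fresh","tray_left","tray_right","tray_tested","tray_fresh"):
        for r in recognise(l,n):
            p=T@np.r_[r['xyz'],1];print(l,round(r['confidence'],2),p[:3].round(3),proj(n,p[:3])[0].round())
print(sense())
E
```

```text
scene 523.7943766368967 [[-0.759, -0.401, 0.513, -0.129], [-0.651, 0.461, -0.603, 1.02], [0.005, -0.792, -0.611, 0.872], [0.0, 0.0, 0.0, 1.0]]
block_left 0.86 [0.542 0.231 0.03 ] [318. 249.]
block_left 0.56 [0.441 0.692 0.014] [205. 388.]
block_right 0.54 [ 0.437 -0.095  0.016] [421. 214.]
cell_tested 0.96 [0.498 0.166 0.019] [348. 248.]
tray_right 0.67 [ 0.594 -0.094  0.012] [376. 195.]
tray_tested 0.9 [ 0.463 -0.299  0.006] [447. 185.]
tray_tested 0.42 [0.557 0.119 0.028] [341. 228.]
tray_tested 0.39 [0.498 0.163 0.021] [348. 247.]
tray_fresh 0.74 [0.533 0.387 0.   ] [279. 292.]
top 499.579097944407 [[0.015, -0.988, 0.154, 0.347], [-1.0, -0.017, -0.013, 0.208], [0.016, -0.154, -0.988, 1.321], [0.0, 0.0, 0.0, 1.0]]
fixture 0.89 [0.512 0.171 0.012] [331. 259.]
fixture 0.72 [ 0.593 -0.107  0.018] [435. 230.]
block_left 0.64 [0.547 0.216 0.033] [314. 244.]
block_left 0.63 [0.437 0.68  0.018] [136. 283.]
block_right 0.61 [0.564 0.12  0.033] [351. 238.]
cell_tested 0.75 [0.502 0.159 0.027] [335. 262.]
cell_fresh 0.61 [0.516 0.367 0.021] [256. 256.]
tray_left 0.92 [ 0.432 -0.091  0.01 ] [
[... 277 characters left out ...]
3762e+01, -1.48179370e+01]), 'joint_velocities': array([-0.03043246, -0.04513019, -0.08396897, -0.01839441,  0.01879125,
        0.1270595 ]), 'effort': array([-2.09932132e-04, -3.90478349e+01,  1.87625670e+01,  4.22439426e+00,
        1.55454932e-02, -3.21445134e-05]), 'tcp_pos': array([ 0.27455568, -0.56143751,  0.22255836]), 'ee_rot': array([[-8.98354499e-01, -4.39271208e-01, -1.94666154e-05],
       [-4.39271208e-01,  8.98354499e-01, -1.12072508e-05],
       [ 2.24109441e-05, -1.51696051e-06, -1.00000000e+00]]), 'wrist_force': array([-0.08149892, -0.21001341,  0.86718608]), 'moment': array([-0.0023739 , -0.00038313,  0.00706703]), 'gripper_force': 0.0, 'gripper_width': 1.001165341809203}
```

View pics/scene0.png

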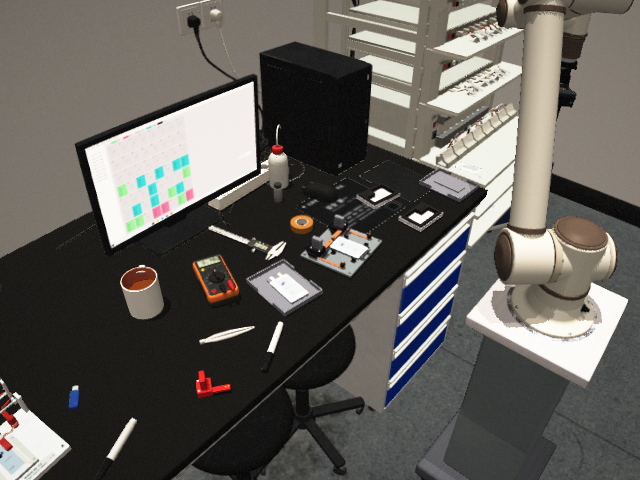

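View pics/top0.png

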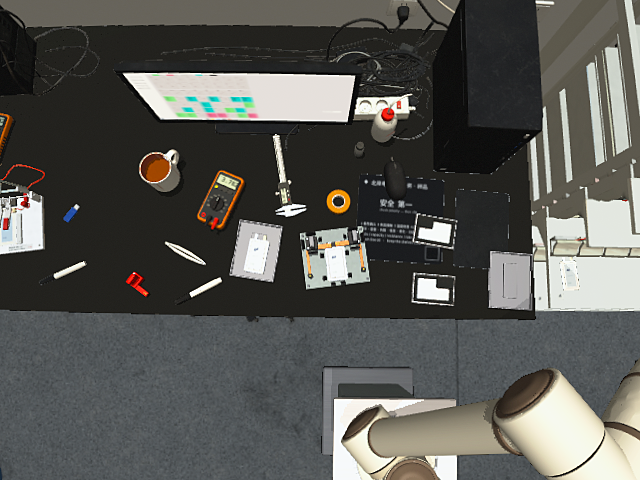

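The red L at top pixel (137,284) is the look-alike of block_left. The real blocks are in the fixture at (312,242) and (352,236). The tested cell is at (335,264), the fresh cell at (257,255), the empty tray at (510,280), and the foam trays at (434,230) and (433,289). I'll check these in a close crop.

Run:
```python
from h import *
i=cv2.imread("pics/top0.png")
cv2.imwrite("pics/c1.png",cv2.resize(i[205:305,220:380],None,fx=5,fy=5,interpolation=cv2.INTER_CUBIC))
cv2.imwrite("pics/c2.png",cv2.resize(i[205:315,400:540],None,fx=5,fy=5,interpolation=cv2.INTER_CUBIC))
```

```text
(no output)
```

View pics/c1.png

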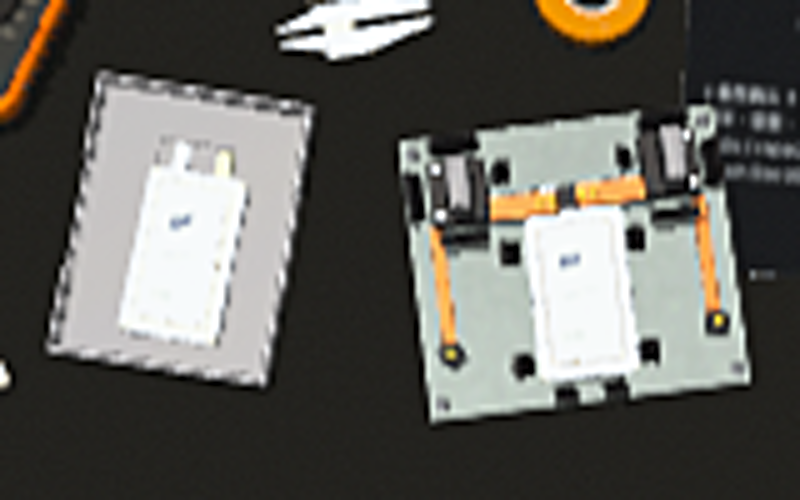

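View pics/c2.png

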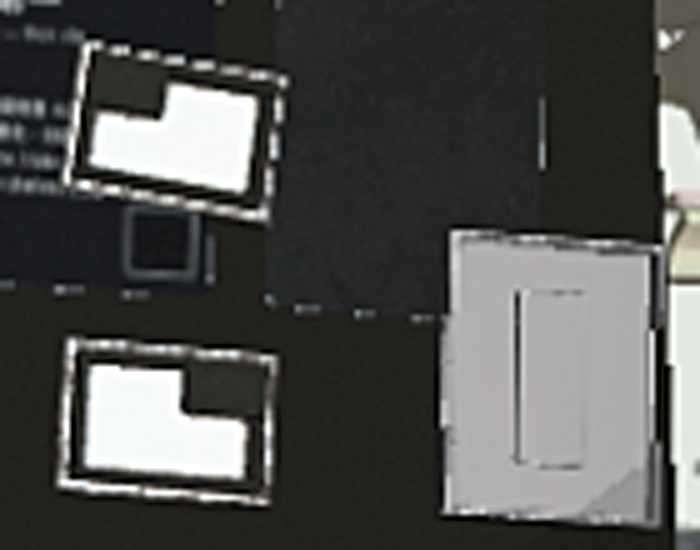

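Crop c1 shows the fresh cell in its tray with tabs up (+x). In the fixture, block_left is at crop (455,185), block_right at (670,160) and the tested cell at (580,295), with nothing else like them nearby. In crop c2 the upper tray's wide part is to the right, so it is tray_right. The lower one is tray_left, and the grey tray at (550,380) is empty. Next I fit rectangles from the masks.

```bash
cat >> h.py <<'E'
from scipy.ndimage import label
def rect(n,m,z,uv=None):
    c=max(cv2.findContours(m.astype(np.uint8),cv2.RETR_EXTERNAL,cv2.CHAIN_APPROX_NONE)[0],key=len)[:,0]
    if len(c)<10:return None
    P=ray(n,c,z)[:,:2]*1000
    (cx,cy),(w,h),a=cv2.minAreaRect(P.astype(np.float32))
    if w<h: w,h,a=h,w,a+90
    a=(a+90)%180-90
    return [round(float(v),1) for v in(cx,cy,w,h,a)]
E
python3 - <<'E'
from h import *
for n in("scene","top"):
    capture(n)
    for l,z in(("fixture",.012),("tray_left",.021),("tray_right",.021),("tray_tested",.018),("tray_fresh",.018),("cell_tested",.024),("cell_fresh",.018),("block_left",.062),("block_right",.062)):
        for r in trace(l,n)[:2]:
            print(n,l,round(r['confidence'],2),r['mask'].sum(),rect(n,r['mask'],z))
i=cv2.imread("pics/top0.png");s=cv2.imread("pics/scene0.png")
for u,v in((335,270),(320,280),(257,262),(245,262),(425,238),(314,240),(352,234),(433,292),(326,246)):print((u,v),i[v,u])
for u,v in((346,248),(325,262),(287,288),(268,285)):print('s',(u,v),s[v,u])
E
```

```text
scene fixture 0.68 1632 [516.1, 162.9, 192.6, 160.7, -85.1]
scene tray_left 0.87 781 [428.2, -80.6, 128.3, 88.0, 85.2]
scene tray_right 0.96 644 [584.1, -88.7, 121.7, 90.2, 80.1]
scene tray_tested 0.87 1087 [457.7, -293.7, 161.7, 134.2, -3.6]
scene tray_fresh 0.7 1633 [524.5, 378.1, 159.8, 121.8, -7.5]
scene tray_fresh 0.43 567 [516.9, 374.3, 97.6, 52.2, -8.5]
scene cell_tested 0.96 385 [492.0, 165.1, 85.5, 51.5, 8.0]
scene cell_fresh 0.94 616 [517.2, 374.3, 103.8, 54.2, -8.3]
scene block_left 0.96 437 [407.5, 707.1, 68.9, 49.6, 10.5]
scene block_left 0.53 1813 [491.9, 410.7, 155.3, 119.4, -7.8]
scene block_right 0.61 286 [539.4, 153.9, 109.6, 39.0, -51.8]
top fixture 0.77 2625 [519.6, 163.0, 173.1, 152.4, -82.2]
top tray_left 0.66 1246 [436.7, -96.9, 110.3, 79.5, 85.7]
top tray_right 0.67 1146 [590.0, -103.4, 110.2, 76.7, 80.3]
top tray_tested 0.73 2447 [461.7, -305.3, 153.6, 118.1, -2.5]
top tray_fresh 0.56 1772 [531.6, 368.7, 150.6, 117.5, -8.1]
top cell_tested 0.81 619 [499.4, 158.8, 84.7, 53.6, 6.8]
top cell_fresh 0.82 667 [523.9, 366.9, 101.0, 51.7, -9.1]
top block_left 0.63 201 [435.8, 657.3, 60.9, 33.1, 54.9]
top block_right 0.71 222 [561.4, 132.3, 64.4, 35.0, -81.8]
(335, 270) [248 249 246]
(320, 280) [198 205 194]
(257, 262) [251 250 247]
(245, 262) [251 247 243]
(425, 238) [255 255 253]
(314, 240) [20 18 18]
(352, 234) [83 81 80]
(433, 292) [249 250 247]
(326, 246) [ 94 184 252]
s (346, 248) [247 248 246]
s (325, 262) [172 177 175]
s (287, 288) [241 241 239]
s (268, 285) [181 177 182]
```

Call:
servo_tool(deltas=[{"tx": -596,"ty": 582,"az": 0.333,"claw": 87},{"tx": -596,"ty": 582,"az": 0.333,"claw": 87},{"tx": -596,"ty": 582,"az": 0.333,"claw": 87},{"tx": -596,"ty": 582,"az": 0.333,"claw": 87},{"tx": -596,"ty": 582,"az": 0.333,"claw": 87},{"tx": -596,"ty": 582,"az": 0.333,"claw": 87},{"tx": -596,"ty": 582,"az": 0.333,"claw": 87},{"tx": -596,"ty": 582,"az": 0.333,"claw": 87},{"tx": -596,"ty": 582,"az": 0.333,"claw": 87},{"tx": -596,"ty": 582,"az": 0.333,"claw": 87},{"tx": -596,"ty": 582,"az": 0.333,"claw": 87},{"tx": -596,"ty": 582,"az": 0.333,"claw": 87}])

```text
schema error: expected keys tx, ty, tz, ax, ay, az, claw
```

Call:
servo_tool(deltas=[{"tx": -596,"ty": 582,"tz": 0,"ax": 0,"ay": 0,"az": 0.333,"claw": 87},{"tx": -596,"ty": 582,"tz": 0,"ax": 0,"ay": 0,"az": 0.333,"claw": 87},{"tx": -596,"ty": 582,"tz": 0,"ax": 0,"ay": 0,"az": 0.333,"claw": 87},{"tx": -596,"ty": 582,"tz": 0,"ax": 0,"ay": 0,"az": 0.333,"claw": 87},{"tx": -596,"ty": 582,"tz": 0,"ax": 0,"ay": 0,"az": 0.333,"claw": 87},{"tx": -596,"ty": 582,"tz": 0,"ax": 0,"ay": 0,"az": 0.333,"claw": 87},{"tx": -596,"ty": 582,"tz": 0,"ax": 0,"ay": 0,"az": 0.333,"claw": 87},{"tx": -596,"ty": 582,"tz": 0,"ax": 0,"ay": 0,"az": 0.333,"claw": 87},{"tx": -596,"ty": 582,"tz": 0,"ax": 0,"ay": 0,"az": 0.333,"claw": 87},{"tx": -596,"ty": 582,"tz": 0,"ax": 0,"ay": 0,"az": 0.333,"claw": 87},{"tx": -596,"ty": 582,"tz": 0,"ax": 0,"ay": 0,"az": 0.333,"claw": 87},{"tx": -596,"ty": 582,"tz": 0,"ax": 0,"ay": 0,"az": 0.333,"claw": 87}])

```text
time_s: 3.0
tcp_pos: [0.4418, -0.0913, 0.2231]
ee_rot: [[-0.993, -0.122, 0.001], [-0.122, 0.993, 0.0], [-0.001, -0.0, -1.0]]
wrist_force: [0.9, -0.8, 0.6]
gripper_width: 0.998
gripper_force: 0.0
```

```bash
cat >> h.py <<'E'
def to(x,y,z,yaw):
    "mm, deg -> deltas"
    s=sense();R=s['ee_rot'];t=np.radians(yaw)
    G=np.array([[-np.cos(t),-np.sin(t),0],[-np.sin(t),np.cos(t),0],[0,0,-1.]])
    d=R.T@(np.array([x,y,z])-s['tcp_pos']*1000);a=cv2.Rodrigues(R.T@G)[0][:,0]
    print('d',d.round(1),'a',a.round(3),'rows',round(np.linalg.norm(d)/41.7,1),'tcp',(s['tcp_pos']*1000).round(1),'yaw',np.degrees(np.arctan2(-R[0,1],R[1,1])).round(2),'w',round(s['gripper_width']*87,1),'F',s['wrist_force'].round(1),'gf',round(s['gripper_force'],1))
E
python3 -c "
from h import *
to(554.4,222.8,140,7)"
```

```text
d [-149.9  298.    83.3] a [-0.     0.001 -0.   ] rows 8.2 tcp [441.8 -91.3 223.1] yaw 7.0 w 86.8 F [ 0.9 -0.8  0.6] gf 0.0
```

Call:
servo_tool(deltas=[{"tx": -150,"ty": 298,"tz": 0,"ax": 0,"ay": 0,"az": 0,"claw": 87},{"tx": -150,"ty": 298,"tz": 0,"ax": 0,"ay": 0,"az": 0,"claw": 87},{"tx": -150,"ty": 298,"tz": 0,"ax": 0,"ay": 0,"az": 0,"claw": 87},{"tx": -150,"ty": 298,"tz": 0,"ax": 0,"ay": 0,"az": 0,"claw": 87},{"tx": -150,"ty": 298,"tz": 0,"ax": 0,"ay": 0,"az": 0,"claw": 87},{"tx": -150,"ty": 298,"tz": 0,"ax": 0,"ay": 0,"az": 0,"claw": 87},{"tx": -150,"ty": 298,"tz": 0,"ax": 0,"ay": 0,"az": 0,"claw": 87},{"tx": -150,"ty": 298,"tz": 0,"ax": 0,"ay": 0,"az": 0,"claw": 87},{"tx": -150,"ty": 298,"tz": 83,"ax": 0,"ay": 0,"az": 0,"claw": 87},{"tx": -150,"ty": 298,"tz": 83,"ax": 0,"ay": 0,"az": 0,"claw": 87},{"tx": -150,"ty": 298,"tz": 83,"ax": 0,"ay": 0,"az": 0,"claw": 87},{"tx": -150,"ty": 298,"tz": 83,"ax": 0,"ay": 0,"az": 0,"claw": 87}])

```text
time_s: 4.0
tcp_pos: [0.5533, 0.2199, 0.138]
ee_rot: [[-0.993, -0.122, -0.004], [-0.122, 0.993, -0.004], [0.005, -0.003, -1.0]]
wrist_force: [1.1, -0.1, 1.4]
gripper_width: 0.997
gripper_force: 0.0
```

Run:
```python
from h import *
to(554.4,222.8,140,7)
s=sense();p=s['tcp_pos'];R=s['ee_rot']
q=[p,p+R@[0,.0435,0],p-R@[0,.0435,0]]
o=[]
for n in("scene","top"):
    i=capture(n);uv=proj(n,q);print(n,uv.round(1).tolist());u,v=uv[0].astype(int)
    c=cv2.resize(i[v-45:v+55,u-65:u+65],None,fx=4,fy=4,interpolation=cv2.INTER_CUBIC)
    for a in uv:cv2.circle(c,tuple(((a-[u-65,v-45])*4+2).astype(int)),3,(0,0,255),1)
    o.append(c[:, :398])
cv2.imwrite("pics/g1.png",np.hstack(o))
```

```text
d [-1.4  2.8 -2. ] a [-0.003 -0.005  0.   ] rows 0.1 tcp [553.3 219.9 138. ] yaw 7.01 w 86.8 F [ 1.1 -0.1  1.4] gf 0.0
scene [[318.0, 211.1], [307.9, 219.8], [327.7, 202.8]]
top [[312.2, 234.9], [294.2, 236.8], [330.2, 233.0]]
```

View pics/g1.png

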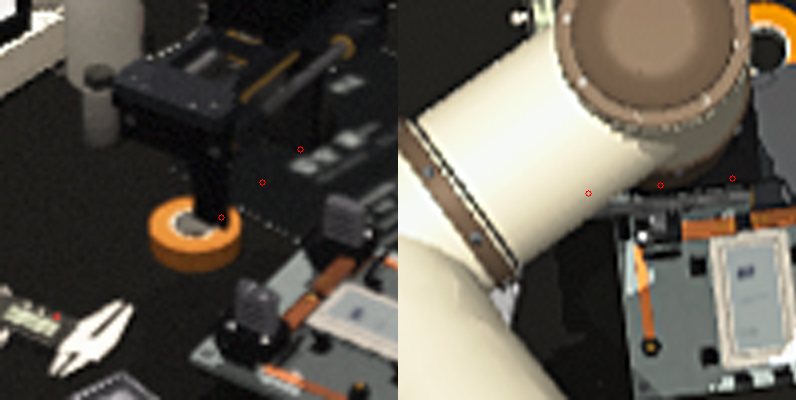

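Left panel (scene): the +y finger's tip ends at about crop (213,228), close to its projection at (221,217). The top view is blocked by the arm. Next I overlay the finger and block models on the scene view.

```bash
cat >> h.py <<'E'
def box(x0,x1,y0,y1,z0,z1):
    return np.array([[x,y,z] for z in(z0,z1) for x,y in((x0,y0),(x1,y0),(x1,y1),(x0,y1))],float)
EDG=[(0,1),(1,2),(2,3),(3,0),(4,5),(5,6),(6,7),(7,4),(0,4),(1,5),(2,6),(3,7)]
def place(P,x,y,yaw,z=0):
    t=np.radians(yaw);R=np.array([[np.cos(t),-np.sin(t),0],[np.sin(t),np.cos(t),0],[0,0,1]])
    return (P@R.T+[x,y,z])/1000
def draw(img,n,P,off,s,col):
    uv=((proj(n,P)-off+.5)*s)
    for a,b in EDG:cv2.line(img,tuple(uv[a].astype(int)),tuple(uv[b].astype(int)),col,1,cv2.LINE_AA)
def fingers(w):
    s=sense();p=s['tcp_pos'];R=s['ee_rot'];o=[]
    for g in(1,-1):
        b=box(-9.5,9.5,w/2,w/2+15,-30,0)/1000;b[:,1]*=g;o.append(p+b@R.T)
    return o
FX=dict(plate=box(-62,87,-85,85,0,12),fl=place(box(-14,14,-6,6,18,48),55,56,0,14)*1000,fr=place(box(-14,14,-6,6,18,48),55,-56,0,14)*1000,cell=box(-51,37,-26,26,18,24))
E
python3 - <<'E'
from h import *
i=capture("scene");off=np.array([270,190]);s=7
c=cv2.resize(i[190:275,270:384],None,fx=s,fy=s,interpolation=cv2.INTER_CUBIC)
for f in fingers(87):draw(c,"scene",f,off,s,(0,0,255))
for k,P in FX.items():draw(c,"scene",place(P,506.6,160.5,7),off,s,(0,255,0))
cv2.imwrite("pics/g2.png",c)
E
```

```text
(no output)
```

View pics/g2.png

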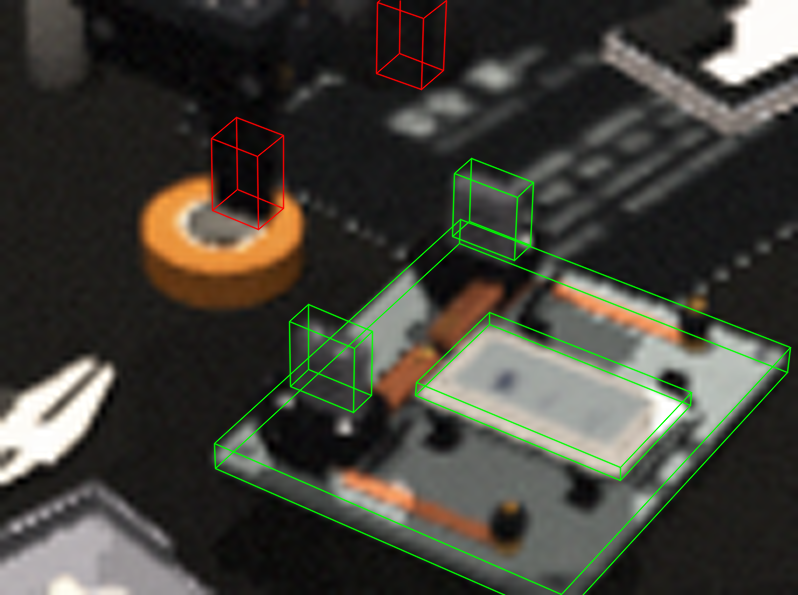

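The scene image shows the fixture about 1.5 px below the pose I got from the top view, while the drawn fingers match. I'll go down beside the fin using the average of the two and compare there.

```bash
python3 -c "
from h import *
p=place(np.array([[55,56,0.]]),504.5,163,7)[0]*1000;print(p)
to(p[0],p[1],70,7)"
```

```text
[552.26535511 225.28539838   0.        ]
d [ 3.7  4.3 72.8] a [ 0.002  0.005 -0.   ] rows 1.8 tcp [556.1 221.3 142.8] yaw 6.99 w 86.8 F [ 0.2 -0.5  1.2] gf 0.0
```

Call:
servo_tool(deltas=[{"tx": 4,"ty": 4,"tz": 36,"ax": 0.002,"ay": 0.005,"az": 0,"claw": 87},{"tx": 4,"ty": 4,"tz": 60,"ax": 0.002,"ay": 0.005,"az": 0,"claw": 87},{"tx": 4,"ty": 4,"tz": 73,"ax": 0.002,"ay": 0.005,"az": 0,"claw": 87},{"tx": 4,"ty": 4,"tz": 73,"ax": 0.002,"ay": 0.005,"az": 0,"claw": 60},{"tx": 4,"ty": 4,"tz": 73,"ax": 0.002,"ay": 0.005,"az": 0,"claw": 50},{"tx": 4,"ty": 4,"tz": 73,"ax": 0.002,"ay": 0.005,"az": 0,"claw": 40},{"tx": 4,"ty": 4,"tz": 73,"ax": 0.002,"ay": 0.005,"az": 0,"claw": 40},{"tx": 4,"ty": 4,"tz": 73,"ax": 0.002,"ay": 0.005,"az": 0,"claw": 40}])

```text
time_s: 4.82
tcp_pos: [0.5507, 0.2247, 0.0684]
ee_rot: [[-0.993, -0.121, -0.002], [-0.121, 0.993, -0.001], [0.002, -0.0, -1.0]]
wrist_force: [0.7, 0.8, 0.5]
gripper_width: 0.705
gripper_force: 0.0
```

Run:
```python
from h import *
to(552.3,225.3,70,7);w=sense()['gripper_width']*87
i=capture("scene");off=np.array([285,205]);s=9
c=i[205:270,285:370].astype(float);c=(255*(c/255)**.5).astype(np.uint8)
c=cv2.resize(c,None,fx=s,fy=s,interpolation=cv2.INTER_CUBIC)
for f in fingers(w):draw(c,"scene",f,off,s,(0,0,255))
for k,P in FX.items():draw(c,"scene",place(P,504.5,163,7),off,s,(0,255,0))
cv2.imwrite("pics/g3.png",c)
```

```text
d [-1.6  0.4 -1.6] a [-0.    -0.002 -0.   ] rows 0.1 tcp [550.7 224.7  68.4] yaw 6.98 w 61.4 F [0.7 0.8 0.5] gf 0.0
```

View pics/g3.png

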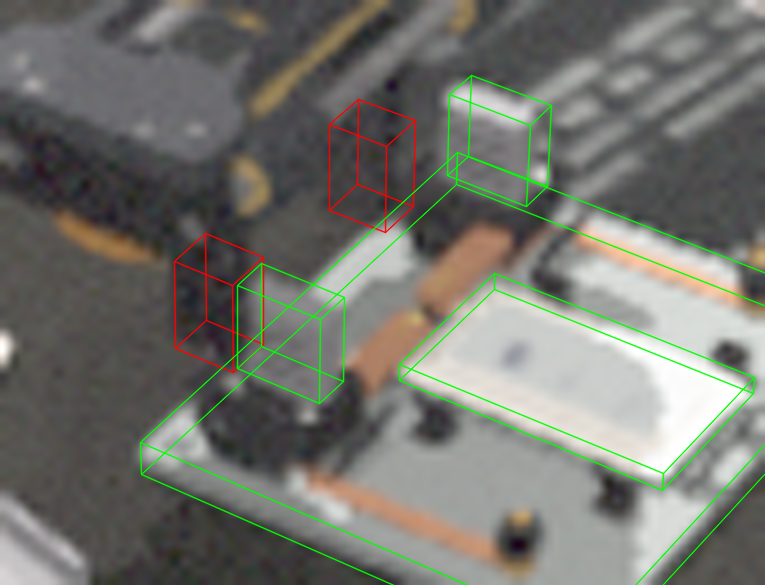

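Drawn at (504.5,163), the fin, cell and finger models all match the scene image to about 1 px, with the left fin at crop (290,335). Now down onto the fin and close.

Call:
servo_tool(deltas=[{"tx": -1,"ty": 0,"tz": 15,"ax": 0,"ay": -0.002,"az": 0,"claw": 50},{"tx": -1,"ty": 0,"tz": 27,"ax": 0,"ay": -0.002,"az": 0,"claw": 50},{"tx": -1,"ty": 0,"tz": 31,"ax": 0,"ay": -0.002,"az": 0,"claw": 40},{"tx": -1,"ty": 0,"tz": 31,"ax": 0,"ay": -0.002,"az": 0,"claw": 30},{"tx": -1,"ty": 0,"tz": 31,"ax": 0,"ay": -0.002,"az": 0,"claw": 20},{"tx": -1,"ty": 0,"tz": 31,"ax": 0,"ay": -0.002,"az": 0,"claw": 18},{"tx": -1,"ty": 0,"tz": 31,"ax": 0,"ay": -0.002,"az": 0,"claw": 18},{"tx": -1,"ty": 0,"tz": 31,"ax": 0,"ay": -0.002,"az": 0,"claw": 18},{"tx": -1,"ty": 0,"tz": 31,"ax": 0,"ay": -0.002,"az": 0,"claw": 18},{"tx": -1,"ty": 0,"tz": 31,"ax": 0,"ay": -0.002,"az": 0,"claw": 18},{"tx": -1,"ty": 0,"tz": 31,"ax": 0,"ay": -0.002,"az": 0,"claw": 18},{"tx": -1,"ty": 0,"tz": 31,"ax": 0,"ay": -0.002,"az": 0,"claw": 18}])

```text
time_s: 5.87
tcp_pos: [0.5506, 0.2243, 0.0356]
ee_rot: [[-0.993, -0.122, -0.003], [-0.122, 0.993, -0.002], [0.003, -0.002, -1.0]]
wrist_force: [0.2, -0.7, 0.1]
gripper_width: 0.205
gripper_force: 0.0
```

Call:
servo_tool(deltas=[{"tx": 0,"ty": 0,"tz": 0,"ax": 0,"ay": 0,"az": 0,"claw": 14},{"tx": 0,"ty": 0,"tz": 0,"ax": 0,"ay": 0,"az": 0,"claw": 10},{"tx": 0,"ty": 0,"tz": 0,"ax": 0,"ay": 0,"az": 0,"claw": 0},{"tx": 0,"ty": 0,"tz": 0,"ax": 0,"ay": 0,"az": 0,"claw": 0},{"tx": 0,"ty": 0,"tz": 0,"ax": 0,"ay": 0,"az": 0,"claw": 0},{"tx": 0,"ty": 0,"tz": 0,"ax": 0,"ay": 0,"az": 0,"claw": 0}])

```text
time_s: 6.37
tcp_pos: [0.5506, 0.2242, 0.0355]
ee_rot: [[-0.993, -0.121, -0.003], [-0.121, 0.993, -0.002], [0.003, -0.002, -1.0]]
wrist_force: [-0.1, -0.1, 0.7]
gripper_width: 0.137
gripper_force: 30.0
```

```bash
python3 -c "
from h import *
to(552.3,225.3,80,7);print(sense()['moment'])"
```

```text
d [ -1.7   0.8 -44.5] a [-0.002 -0.003 -0.   ] rows 1.1 tcp [550.6 224.2  35.5] yaw 6.98 w 11.9 F [-0.1 -0.1  0.7] gf 30.0
[-0.06673734 -0.03296648 -0.01113012]
```

Call:
servo_tool(deltas=[{"tx": 0,"ty": 0,"tz": -10,"ax": 0,"ay": 0,"az": 0,"claw": 0},{"tx": 0,"ty": 0,"tz": -30,"ax": 0,"ay": 0,"az": 0,"claw": 0},{"tx": 0,"ty": 0,"tz": -60,"ax": 0,"ay": 0,"az": 0,"claw": 0},{"tx": 0,"ty": 0,"tz": -90,"ax": 0,"ay": 0,"az": 0,"claw": 0},{"tx": 0,"ty": 0,"tz": -95,"ax": 0,"ay": 0,"az": 0,"claw": 0}])

```text
time_s: 6.78
tcp_pos: [0.5538, 0.2261, 0.1369]
ee_rot: [[-0.992, -0.123, 0.007], [-0.123, 0.992, 0.003], [-0.007, 0.002, -1.0]]
wrist_force: [-0.3, -0.8, -0.3]
gripper_width: 0.136
gripper_force: 30.0
```

Run:
```python
from h import *
to(552,225,130,7)
tl=[box(-39,39,-55,55,0,21)];te=[box(-75,75,-58,58,0,18),box(-46,46,-19,19,7,12)]
# L cut-outs (foot+bar +10 play) floor
fl=box(-27,27,-7,43,7,21);fr=box(-27,27,-43,7,7,21)
ob=[(435,-95,-4.3,tl+[fl]),(588,-101,-9.7,tl+[fr]),(460,-303,-2.8,te)]
o=[]
for n,(u,v,W,H) in(("scene",(355,160,125,75)),("top",(405,205,125,110))):
    i=cv2.imread(f"pics/{n}0.png")[v:v+H,u:u+W];c=(255*(i/255.)**.6).astype(np.uint8);s=6.3 if n=="scene" else 6.3
    c=cv2.resize(c,None,fx=s,fy=s,interpolation=cv2.INTER_CUBIC)
    for x,y,a,B in ob:
        for b in B:draw(c,n,place(b,x,y,a),np.array([u,v]),s,(0,255,0))
    cv2.imwrite(f"pics/t_{n}.png",c[:598,:798])
```

```text
d [ 2.  -0.8  6.9] a [0.002 0.007 0.001] rows 0.2 tcp [553.8 226.1 136.9] yaw 7.06 w 11.9 F [-0.3 -0.8 -0.3] gf 30.0
```

View pics/t_scene.png

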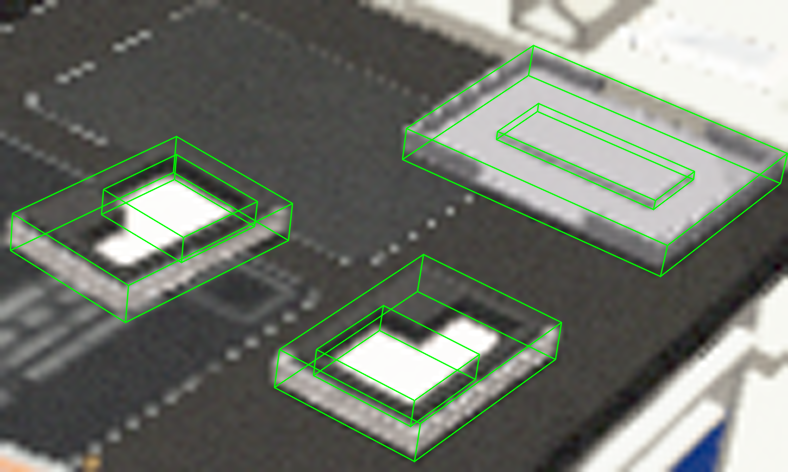

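View pics/t_top.png

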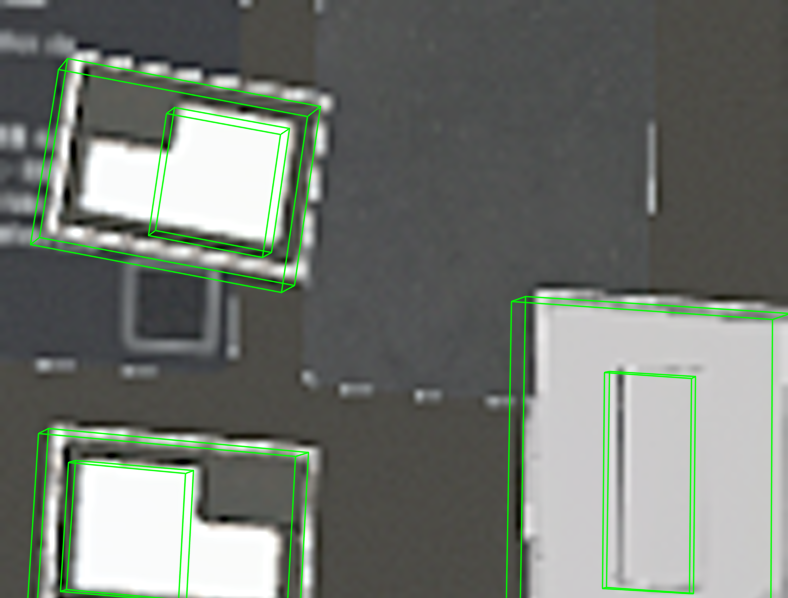

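The scene overlay fits all three trays. The top overlay sits about 2 px to the left, which is consistent with a small bias in the top camera, so I take values in between. Moving to tray_left.

```bash
python3 -c "
from h import *
to(437,-79,130,-4.3)"
```

```text
d [ 153.5 -288.4    5.3] a [0.002 0.007 0.198] rows 7.8 tcp [553.8 226.1 136.9] yaw 7.06 w 11.9 F [-0.3 -0.8 -0.3] gf 30.0
```

Call:
servo_tool(deltas=[{"tx": 30,"ty": -50,"tz": 0,"ax": 0.002,"ay": 0.005,"az": 0.03,"claw": 0},{"tx": 153,"ty": -288,"tz": 0,"ax": 0.002,"ay": 0.005,"az": 0.198,"claw": 0},{"tx": 153,"ty": -288,"tz": 0,"ax": 0.002,"ay": 0.005,"az": 0.198,"claw": 0},{"tx": 153,"ty": -288,"tz": 0,"ax": 0.002,"ay": 0.005,"az": 0.198,"claw": 0},{"tx": 153,"ty": -288,"tz": 0,"ax": 0.002,"ay": 0.005,"az": 0.198,"claw": 0},{"tx": 153,"ty": -288,"tz": 0,"ax": 0.002,"ay": 0.005,"az": 0.198,"claw": 0},{"tx": 153,"ty": -288,"tz": 0,"ax": 0.002,"ay": 0.005,"az": 0.198,"claw": 0},{"tx": 153,"ty": -288,"tz": 0,"ax": 0.002,"ay": 0.005,"az": 0.198,"claw": 0},{"tx": 153,"ty": -288,"tz": 0,"ax": 0.002,"ay": 0.005,"az": 0.198,"claw": 0},{"tx": 153,"ty": -288,"tz": 0,"ax": 0.002,"ay": 0.005,"az": 0.198,"claw": 0},{"tx": 153,"ty": -288,"tz": 0,"ax": 0.002,"ay": 0.005,"az": 0.198,"claw": 0},{"tx": 153,"ty": -288,"tz": 0,"ax": 0.002,"ay": 0.005,"az": 0.198,"claw": 0}])

```text
time_s: 7.78
tcp_pos: [0.4346, -0.0793, 0.1318]
ee_rot: [[-0.997, 0.075, -0.007], [0.075, 0.997, -0.004], [0.007, -0.005, -1.0]]
wrist_force: [-0.4, 0.6, -2.1]
gripper_width: 0.135
gripper_force: 30.0
```

Call:
servo_tool(deltas=[{"tx": 0,"ty": 0,"tz": 20,"ax": 0,"ay": 0,"az": 0,"claw": 0},{"tx": 0,"ty": 0,"tz": 50,"ax": 0,"ay": 0,"az": 0,"claw": 0},{"tx": 0,"ty": 0,"tz": 75,"ax": 0,"ay": 0,"az": 0,"claw": 0},{"tx": 0,"ty": 0,"tz": 75,"ax": 0,"ay": 0,"az": 0,"claw": 0},{"tx": 0,"ty": 0,"tz": 75,"ax": 0,"ay": 0,"az": 0,"claw": 0}])

```text
time_s: 8.2
tcp_pos: [0.4333, -0.0796, 0.056]
ee_rot: [[-0.997, 0.074, -0.011], [0.074, 0.997, -0.005], [0.01, -0.006, -1.0]]
wrist_force: [0.3, 0.9, -1.6]
gripper_width: 0.137
gripper_force: 30.0
```

Run:
```python
from h import *
to(437,-79,29.5,-4.3)
s=sense();p=s['tcp_pos']*1000
i=capture("scene");off=np.array([370,165]);s=7
c=(255*(i[165:250,370:480]/255.)**.6).astype(np.uint8)
c=cv2.resize(c,None,fx=s,fy=s,interpolation=cv2.INTER_CUBIC)
for b in(box(-17,17,-15,15,0,18),box(-17,-5,-51,-15,8,14),box(-14,14,-6,6,18,48)):draw(c,"scene",place(b,p[0],p[1],-4.3,p[2]-21.5),off,s,(0,0,255))
draw(c,"scene",place(box(-39,39,-55,55,0,21),435.5,-97,-4.3),off,s,(0,255,0))
cv2.imwrite("pics/g4.png",c)
```

```text
d [-3.9  1.1 26.4] a [-0.006 -0.01   0.001] rows 0.6 tcp [433.3 -79.6  56. ] yaw -4.24 w 12.0 F [ 0.3  0.9 -1.6] gf 30.0
```

View pics/g4.png

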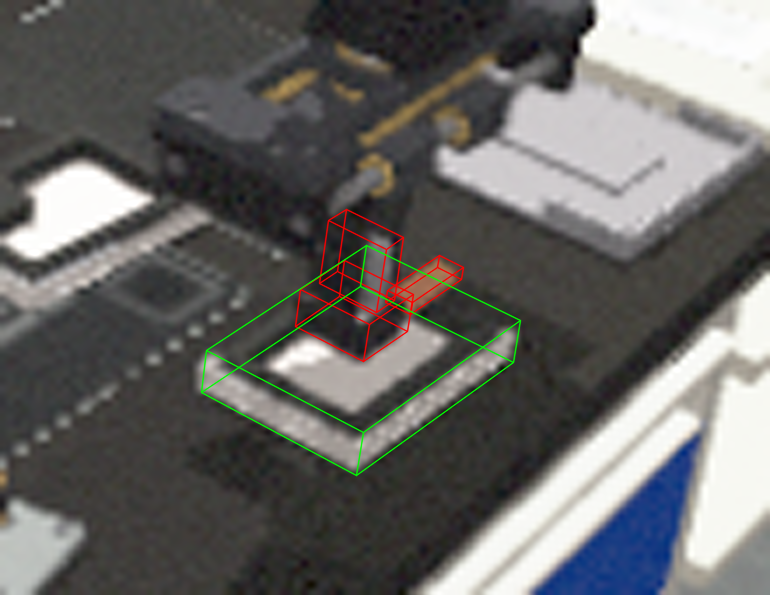

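Block overlay and tray overlay both match the picture, with the block hanging over its cut-out at crop (355,320). Lowering it.

Call:
servo_tool(deltas=[{"tx": -3,"ty": 1,"tz": 10,"ax": -0.004,"ay": -0.008,"az": 0,"claw": 0},{"tx": -3,"ty": 1,"tz": 18,"ax": -0.004,"ay": -0.008,"az": 0,"claw": 0},{"tx": -3,"ty": 1,"tz": 24,"ax": -0.004,"ay": -0.008,"az": 0,"claw": 0},{"tx": -3,"ty": 1,"tz": 27,"ax": -0.004,"ay": -0.008,"az": 0,"claw": 0},{"tx": -3,"ty": 1,"tz": 27,"ax": -0.004,"ay": -0.008,"az": 0,"claw": 0},{"tx": -3,"ty": 1,"tz": 27,"ax": -0.004,"ay": -0.008,"az": 0,"claw": 0}])

```text
time_s: 8.75
tcp_pos: [0.4365, -0.0797, 0.0298]
ee_rot: [[-0.997, 0.076, 0.001], [0.076, 0.997, -0.001], [-0.001, -0.001, -1.0]]
wrist_force: [-1.3, 0.1, -1.2]
gripper_width: 0.135
gripper_force: 30.0
```

```bash
python3 -c "
from h import *
to(437,-79,29,-4.3)"
```

```text
d [-0.5  0.7  0.8] a [-0.001  0.001 -0.001] rows 0.0 tcp [436.5 -79.7  29.8] yaw -4.35 w 11.7 F [-1.3  0.1 -1.2] gf 30.0
```

Call:
servo_tool(deltas=[{"tx": 0,"ty": 0,"tz": 1,"ax": 0,"ay": 0,"az": 0,"claw": 0},{"tx": 0,"ty": 0,"tz": 1,"ax": 0,"ay": 0,"az": 0,"claw": 0},{"tx": 0,"ty": 0,"tz": 1,"ax": 0,"ay": 0,"az": 0,"claw": 0},{"tx": 0,"ty": 0,"tz": 1,"ax": 0,"ay": 0,"az": 0,"claw": 0},{"tx": 0,"ty": 0,"tz": 1,"ax": 0,"ay": 0,"az": 0,"claw": 40},{"tx": 0,"ty": 0,"tz": 1,"ax": 0,"ay": 0,"az": 0,"claw": 40},{"tx": 0,"ty": 0,"tz": 1,"ax": 0,"ay": 0,"az": 0,"claw": 40},{"tx": 0,"ty": 0,"tz": 1,"ax": 0,"ay": 0,"az": 0,"claw": 40},{"tx": 0,"ty": 0,"tz": 1,"ax": 0,"ay": 0,"az": 0,"claw": 40},{"tx": 0,"ty": 0,"tz": 1,"ax": 0,"ay": 0,"az": 0,"claw": 40}])

```text
time_s: 9.58
tcp_pos: [0.4364, -0.0797, 0.0286]
ee_rot: [[-0.997, 0.076, 0.001], [0.076, 0.997, -0.001], [-0.001, -0.001, -1.0]]
wrist_force: [-0.3, -0.1, 0.3]
gripper_width: 0.438
gripper_force: 0.0
```

```bash
python3 -c "
from h import *
to(437,-79,110,-4.3)
p=place(np.array([[55,-56,0.]]),504.5,163,7)[0]*1000;print(p)"
```

```text
d [ -0.7   0.6 -81.4] a [-0.001  0.001 -0.001] rows 2.0 tcp [436.4 -79.7  28.6] yaw -4.37 w 38.1 F [-0.3 -0.1  0.3] gf 0.0
[565.91472157 114.1202294    0.        ]
```

Call:
servo_tool(deltas=[{"tx": 0,"ty": 0,"tz": -30,"ax": 0,"ay": 0,"az": 0,"claw": 40},{"tx": 0,"ty": 0,"tz": -70,"ax": 0,"ay": 0,"az": 0,"claw": 40},{"tx": -5,"ty": 10,"tz": -85,"ax": 0,"ay": 0,"az": 0,"claw": 40},{"tx": -114,"ty": 203,"tz": -85,"ax": 0,"ay": 0,"az": -0.198,"claw": 40},{"tx": -114,"ty": 203,"tz": -85,"ax": 0,"ay": 0,"az": -0.198,"claw": 40},{"tx": -114,"ty": 203,"tz": -85,"ax": 0,"ay": 0,"az": -0.198,"claw": 40},{"tx": -114,"ty": 203,"tz": -85,"ax": 0,"ay": 0,"az": -0.198,"claw": 40},{"tx": -114,"ty": 203,"tz": -85,"ax": 0,"ay": 0,"az": -0.198,"claw": 40},{"tx": -114,"ty": 203,"tz": -85,"ax": 0,"ay": 0,"az": -0.198,"claw": 40},{"tx": -114,"ty": 203,"tz": -60,"ax": 0,"ay": 0,"az": -0.198,"claw": 40},{"tx": -114,"ty": 203,"tz": -45,"ax": 0,"ay": 0,"az": -0.198,"claw": 40},{"tx": -114,"ty": 203,"tz": -45,"ax": 0,"ay": 0,"az": -0.198,"claw": 40}])

```text
time_s: 10.58
tcp_pos: [0.5627, 0.1134, 0.0698]
ee_rot: [[-0.993, -0.121, -0.007], [-0.121, 0.993, -0.004], [0.007, -0.003, -1.0]]
wrist_force: [-1.3, -0.2, -0.7]
gripper_width: 0.461
gripper_force: 0.0
```

```bash
python3 -c "
from h import *
to(565.9,114.1,36,7)"
```

```text
d [-3.5  0.4 33.7] a [-0.003 -0.007 -0.001] rows 0.8 tcp [562.7 113.4  69.8] yaw 6.96 w 40.1 F [-1.3 -0.2 -0.7] gf 0.0
```

Call:
servo_tool(deltas=[{"tx": -1,"ty": 0,"tz": 12,"ax": 0,"ay": -0.002,"az": 0,"claw": 40},{"tx": -1,"ty": 0,"tz": 26,"ax": 0,"ay": -0.002,"az": 0,"claw": 40},{"tx": -1,"ty": 0,"tz": 36,"ax": 0,"ay": -0.002,"az": 0,"claw": 30},{"tx": -1,"ty": 0,"tz": 36,"ax": 0,"ay": -0.002,"az": 0,"claw": 20},{"tx": -1,"ty": 0,"tz": 36,"ax": 0,"ay": -0.002,"az": 0,"claw": 18},{"tx": -1,"ty": 0,"tz": 36,"ax": 0,"ay": -0.002,"az": 0,"claw": 18},{"tx": -1,"ty": 0,"tz": 36,"ax": 0,"ay": -0.002,"az": 0,"claw": 14},{"tx": -1,"ty": 0,"tz": 36,"ax": 0,"ay": -0.002,"az": 0,"claw": 0},{"tx": -1,"ty": 0,"tz": 36,"ax": 0,"ay": -0.002,"az": 0,"claw": 0},{"tx": -1,"ty": 0,"tz": 36,"ax": 0,"ay": -0.002,"az": 0,"claw": 0},{"tx": -1,"ty": 0,"tz": 36,"ax": 0,"ay": -0.002,"az": 0,"claw": 0},{"tx": -1,"ty": 0,"tz": 36,"ax": 0,"ay": -0.002,"az": 0,"claw": 0}])

```text
time_s: 11.58
tcp_pos: [0.5668, 0.1142, 0.0383]
ee_rot: [[-0.993, -0.122, 0.004], [-0.122, 0.993, -0.001], [-0.004, -0.001, -1.0]]
wrist_force: [-2.1, -1.3, 5.3]
gripper_width: 0.135
gripper_force: 30.0
```

```bash
python3 -c "
from h import *
to(565.9,114.1,36,7)"
```

```text
d [ 0.9 -0.   2.3] a [-0.001  0.004 -0.   ] rows 0.1 tcp [566.8 114.2  38.3] yaw 7.0 w 11.7 F [-2.1 -1.3  5.3] gf 30.0
```

Call:
servo_tool(deltas=[{"tx": 0,"ty": 0,"tz": -10,"ax": 0,"ay": 0,"az": 0,"claw": 0},{"tx": 0,"ty": 0,"tz": -40,"ax": 0,"ay": 0,"az": 0,"claw": 0},{"tx": 0,"ty": 0,"tz": -75,"ax": 0,"ay": 0,"az": 0,"claw": 0},{"tx": 0,"ty": 0,"tz": -85,"ax": 0,"ay": 0,"az": 0,"claw": 0},{"tx": 0,"ty": 0,"tz": -85,"ax": 0,"ay": 0,"az": 0,"claw": 0},{"tx": 0,"ty": 0,"tz": -85,"ax": 0,"ay": 0,"az": 0,"claw": 0}])

```text
time_s: 12.08
tcp_pos: [0.5656, 0.1144, 0.1223]
ee_rot: [[-0.993, -0.121, 0.002], [-0.121, 0.993, 0.0], [-0.002, -0.0, -1.0]]
wrist_force: [-0.4, -0.2, -1.8]
gripper_width: 0.134
gripper_force: 30.0
```

```bash
python3 -c "
from h import *
to(585.5,-119.7,120,-9.7)"
```

```text
d [   8.6 -234.7    2.4] a [0.    0.002 0.29 ] rows 5.6 tcp [565.6 114.4 122.3] yaw 6.94 w 11.6 F [-0.4 -0.2 -1.8] gf 30.0
```

Call:
servo_tool(deltas=[{"tx": 2,"ty": -30,"tz": 0,"ax": 0,"ay": 0,"az": 0.05,"claw": 0},{"tx": 9,"ty": -235,"tz": 0,"ax": 0,"ay": 0,"az": 0.29,"claw": 0},{"tx": 9,"ty": -235,"tz": 0,"ax": 0,"ay": 0,"az": 0.29,"claw": 0},{"tx": 9,"ty": -235,"tz": 0,"ax": 0,"ay": 0,"az": 0.29,"claw": 0},{"tx": 9,"ty": -235,"tz": 0,"ax": 0,"ay": 0,"az": 0.29,"claw": 0},{"tx": 9,"ty": -235,"tz": 0,"ax": 0,"ay": 0,"az": 0.29,"claw": 0},{"tx": 9,"ty": -235,"tz": 0,"ax": 0,"ay": 0,"az": 0.29,"claw": 0},{"tx": 9,"ty": -235,"tz": 0,"ax": 0,"ay": 0,"az": 0.29,"claw": 0},{"tx": 9,"ty": -235,"tz": 35,"ax": 0,"ay": 0,"az": 0.29,"claw": 0},{"tx": 9,"ty": -235,"tz": 68,"ax": 0,"ay": 0,"az": 0.29,"claw": 0},{"tx": 9,"ty": -235,"tz": 68,"ax": 0,"ay": 0,"az": 0.29,"claw": 0},{"tx": 9,"ty": -235,"tz": 68,"ax": 0,"ay": 0,"az": 0.29,"claw": 0}])

```text
time_s: 13.08
tcp_pos: [0.5839, -0.1193, 0.0522]
ee_rot: [[-0.986, 0.166, -0.004], [0.166, 0.986, -0.001], [0.004, -0.002, -1.0]]
wrist_force: [0.5, -0.0, -0.4]
gripper_width: 0.134
gripper_force: 30.0
```

Run:
```python
from h import *
to(585.5,-119.7,31.5,-9.7)
s=sense();p=s['tcp_pos']*1000
i=capture("scene");off=np.array([335,150]);s=7
c=(255*(i[150:230,335:440]/255.)**.6).astype(np.uint8)
c=cv2.resize(c,None,fx=s,fy=s,interpolation=cv2.INTER_CUBIC)
for b in(box(-17,17,-15,15,0,18),box(-17,-5,15,51,8,14),box(-14,14,-6,6,18,48)):draw(c,"scene",place(b,p[0],p[1],-9.7,p[2]-24.3),off,s,(0,0,255))
draw(c,"scene",place(box(-39,39,-55,55,0,21),588.5,-102,-9.7),off,s,(0,255,0))
cv2.imwrite("pics/g5.png",c)
```

```text
d [-1.8 -0.1 20.7] a [-0.002 -0.004  0.002] rows 0.5 tcp [ 583.9 -119.3   52.2] yaw -9.56 w 11.7 F [ 0.5 -0.  -0.4] gf 30.0
```

View pics/g5.png

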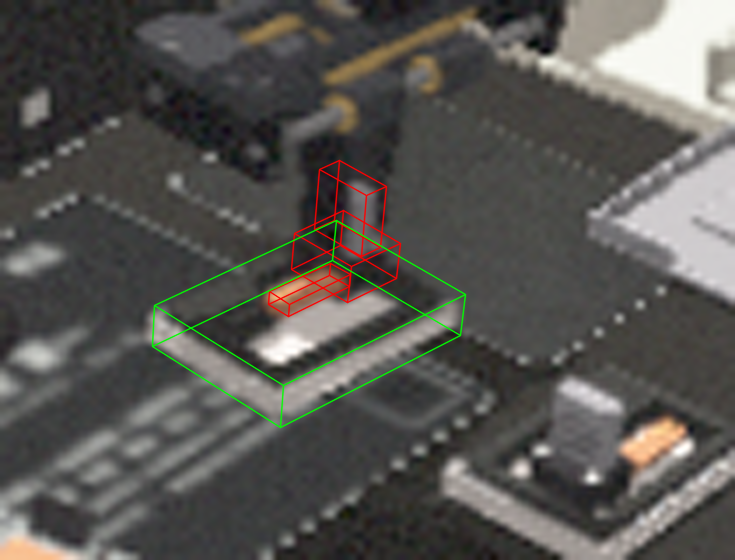

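The right block hangs over tray_right's cut-out, bar at crop (310,285), and the overlay matches to under 1 px. The left block sits properly in its foam at (590,440). Lowering the right one.

Call:
servo_tool(deltas=[{"tx": -1,"ty": 0,"tz": 8,"ax": 0,"ay": 0,"az": 0,"claw": 0},{"tx": -1,"ty": 0,"tz": 15,"ax": 0,"ay": 0,"az": 0,"claw": 0},{"tx": -1,"ty": 0,"tz": 20,"ax": 0,"ay": 0,"az": 0,"claw": 0},{"tx": -1,"ty": 0,"tz": 22,"ax": 0,"ay": 0,"az": 0,"claw": 0},{"tx": -1,"ty": 0,"tz": 22,"ax": 0,"ay": 0,"az": 0,"claw": 0},{"tx": -1,"ty": 0,"tz": 22,"ax": 0,"ay": 0,"az": 0,"claw": 0},{"tx": -1,"ty": 0,"tz": 22,"ax": 0,"ay": 0,"az": 0,"claw": 0}])

```text
time_s: 13.72
tcp_pos: [0.5873, -0.1204, 0.0331]
ee_rot: [[-0.986, 0.167, 0.003], [0.167, 0.986, -0.001], [-0.003, -0.0, -1.0]]
wrist_force: [-0.0, 0.4, -1.0]
gripper_width: 0.138
gripper_force: 30.0
```

```bash
python3 -c "
from h import *
to(585.5,-119.7,31,-9.7)"
```

```text
d [1.9 0.4 2.1] a [-0.     0.003  0.001] rows 0.1 tcp [ 587.3 -120.4   33.1] yaw -9.64 w 12.0 F [-0.   0.4 -1. ] gf 30.0
```

Call:
servo_tool(deltas=[{"tx": 0,"ty": 0,"tz": 1,"ax": 0,"ay": 0,"az": 0,"claw": 0},{"tx": 0,"ty": 0,"tz": 2,"ax": 0,"ay": 0,"az": 0,"claw": 0},{"tx": 0,"ty": 0,"tz": 2,"ax": 0,"ay": 0,"az": 0,"claw": 0},{"tx": 0,"ty": 0,"tz": 2,"ax": 0,"ay": 0,"az": 0,"claw": 0},{"tx": 0,"ty": 0,"tz": 2,"ax": 0,"ay": 0,"az": 0,"claw": 0}])

```text
time_s: 14.13
tcp_pos: [0.5874, -0.1204, 0.0313]
ee_rot: [[-0.986, 0.167, 0.003], [0.167, 0.986, -0.001], [-0.004, -0.0, -1.0]]
wrist_force: [-0.5, 0.8, 3.7]
gripper_width: 0.135
gripper_force: 30.0
```

```bash
python3 -c "
from h import *
to(585.5,-119.7,31,-9.7)"
```

```text
d [1.9 0.3 0.3] a [-0.     0.004  0.001] rows 0.0 tcp [ 587.4 -120.4   31.3] yaw -9.62 w 11.7 F [-0.5  0.8  3.7] gf 30.0
```

Call:
servo_tool(deltas=[{"tx": 0,"ty": 0,"tz": 0,"ax": 0,"ay": 0,"az": 0,"claw": 40},{"tx": 0,"ty": 0,"tz": 0,"ax": 0,"ay": 0,"az": 0,"claw": 40},{"tx": 0,"ty": 0,"tz": 0,"ax": 0,"ay": 0,"az": 0,"claw": 40},{"tx": 0,"ty": 0,"tz": 0,"ax": 0,"ay": 0,"az": 0,"claw": 40},{"tx": 0,"ty": 0,"tz": 0,"ax": 0,"ay": 0,"az": 0,"claw": 40},{"tx": 0,"ty": 0,"tz": 0,"ax": 0,"ay": 0,"az": 0,"claw": 40}])

```text
time_s: 14.63
tcp_pos: [0.5869, -0.1203, 0.0305]
ee_rot: [[-0.986, 0.167, 0.002], [0.167, 0.986, -0.001], [-0.002, -0.0, -1.0]]
wrist_force: [-0.5, -0.3, 0.6]
gripper_width: 0.435
gripper_force: 0.0
```

Call:
servo_tool(deltas=[{"tx": 0,"ty": 0,"tz": -30,"ax": 0,"ay": 0,"az": 0,"claw": 40},{"tx": 0,"ty": 0,"tz": -70,"ax": 0,"ay": 0,"az": 0,"claw": 40},{"tx": 5,"ty": 10,"tz": -75,"ax": 0,"ay": 0,"az": -0.02,"claw": 70},{"tx": 139,"ty": 263,"tz": -75,"ax": 0,"ay": 0,"az": -0.29,"claw": 70},{"tx": 139,"ty": 263,"tz": -75,"ax": 0,"ay": 0,"az": -0.29,"claw": 70},{"tx": 139,"ty": 263,"tz": -75,"ax": 0,"ay": 0,"az": -0.29,"claw": 70},{"tx": 139,"ty": 263,"tz": -75,"ax": 0,"ay": 0,"az": -0.29,"claw": 70},{"tx": 139,"ty": 263,"tz": -75,"ax": 0,"ay": 0,"az": -0.29,"claw": 70},{"tx": 139,"ty": 263,"tz": -75,"ax": 0,"ay": 0,"az": -0.29,"claw": 70},{"tx": 139,"ty": 263,"tz": -75,"ax": 0,"ay": 0,"az": -0.29,"claw": 70},{"tx": 139,"ty": 263,"tz": -75,"ax": 0,"ay": 0,"az": -0.29,"claw": 70},{"tx": 139,"ty": 263,"tz": -75,"ax": 0,"ay": 0,"az": -0.29,"claw": 70}])

```text
time_s: 15.63
tcp_pos: [0.4933, 0.1643, 0.1055]
ee_rot: [[-0.992, -0.126, 0.003], [-0.126, 0.992, -0.0], [-0.003, -0.001, -1.0]]
wrist_force: [0.4, -1.0, 0.2]
gripper_width: 0.804
gripper_force: 0.0
```

Call:
servo_tool(deltas=[{"tx": 0,"ty": 0,"tz": 20,"ax": 0,"ay": 0,"az": 0,"claw": 70},{"tx": 0,"ty": 0,"tz": 50,"ax": 0,"ay": 0,"az": 0,"claw": 70},{"tx": 0,"ty": 0,"tz": 65,"ax": 0,"ay": 0,"az": 0,"claw": 70},{"tx": 0,"ty": 0,"tz": 65,"ax": 0,"ay": 0,"az": 0,"claw": 70},{"tx": 0,"ty": 0,"tz": 65,"ax": 0,"ay": 0,"az": 0,"claw": 70},{"tx": 0,"ty": 0,"tz": 65,"ax": 0,"ay": 0,"az": 0,"claw": 70}])

```text
time_s: 16.13
tcp_pos: [0.4951, 0.162, 0.0412]
ee_rot: [[-0.993, -0.121, 0.004], [-0.121, 0.993, -0.0], [-0.004, -0.001, -1.0]]
wrist_force: [-0.1, -0.6, -0.3]
gripper_width: 0.804
gripper_force: 0.0
```

Run:
```python
from h import *
to(494.6,161.8,17,7)
o=[]
for n in("scene",):
    i=capture(n)
    for l,z in(("cell_tested",.024),("block_left",.05)):
        for r in trace(l,n)[:1]:print(n,l,r['confidence'],r['mask'].sum(),rect(n,r['mask'],z))
off=np.array([285,205]);s=7
c=(255*(i[205:285,285:395]/255.)**.7).astype(np.uint8)
c=cv2.resize(c,None,fx=s,fy=s,interpolation=cv2.INTER_CUBIC)
for f in fingers(sense()['gripper_width']*87):draw(c,"scene",f,off,s,(0,0,255))
draw(c,"scene",place(FX['cell'],504.5,163,7),off,s,(0,255,0))
for y in(11,-11):draw(c,"scene",place(box(37,51,y-4,y+4,19,21),504.5,163,7),off,s,(0,255,0))
draw(c,"scene",place(FX['plate'],504.5,163,7),off,s,(255,255,0))
cv2.imwrite("pics/g6.png",c)
```

```text
d [ 0.6 -0.1 24.2] a [-0.001  0.004 -0.001] rows 0.6 tcp [495.1 162.   41.2] yaw 6.94 w 70.0 F [-0.1 -0.6 -0.3] gf 0.0
scene block_left 0.88 459 [414.8, 702.3, 73.1, 52.3, 12.2]
```

View pics/g6.png

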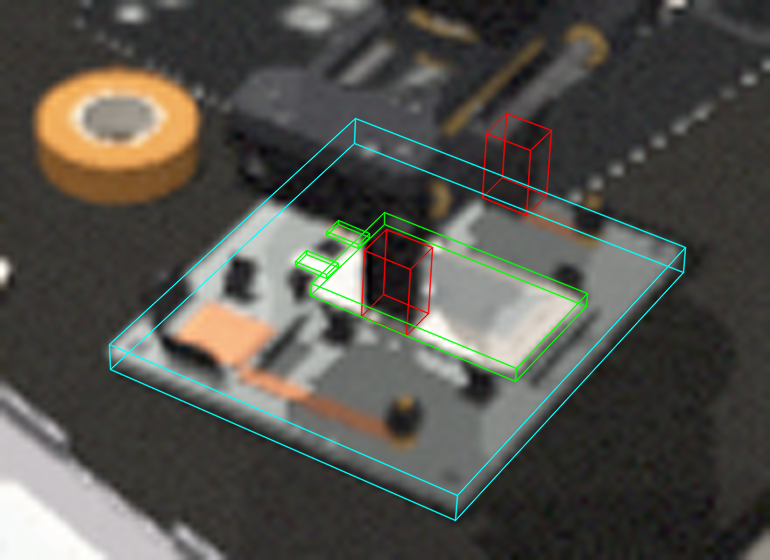

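The overlays of plate, cell, tabs and fingers all match, with the cell body spanning crop (310–590, 215–380). Descending to grip the tested cell.

Call:
servo_tool(deltas=[{"tx": 1,"ty": 0,"tz": 10,"ax": 0,"ay": 0.003,"az": 0,"claw": 70},{"tx": 1,"ty": 0,"tz": 18,"ax": 0,"ay": 0.003,"az": 0,"claw": 70},{"tx": 1,"ty": 0,"tz": 23,"ax": 0,"ay": 0.003,"az": 0,"claw": 70},{"tx": 1,"ty": 0,"tz": 24,"ax": 0,"ay": 0.003,"az": 0,"claw": 70},{"tx": 1,"ty": 0,"tz": 24,"ax": 0,"ay": 0.003,"az": 0,"claw": 70},{"tx": 1,"ty": 0,"tz": 24,"ax": 0,"ay": 0.003,"az": 0,"claw": 70},{"tx": 1,"ty": 0,"tz": 24,"ax": 0,"ay": 0.003,"az": 0,"claw": 66},{"tx": 1,"ty": 0,"tz": 24,"ax": 0,"ay": 0.003,"az": 0,"claw": 60}])

```text
time_s: 16.95
tcp_pos: [0.4932, 0.1623, 0.0164]
ee_rot: [[-0.993, -0.122, 0.0], [-0.122, 0.993, -0.001], [0.0, -0.001, -1.0]]
wrist_force: [1.1, -0.6, 0.4]
gripper_width: 0.744
gripper_force: 0.0
```

```bash
python3 -c "
from h import *
to(494.6,161.8,16.5,7)"
```

```text
d [-1.3 -0.6 -0.1] a [-0.001 -0.    -0.   ] rows 0.0 tcp [493.2 162.3  16.4] yaw 6.98 w 64.7 F [ 1.1 -0.6  0.4] gf 0.0
```

Call:
servo_tool(deltas=[{"tx": -1,"ty": 0,"tz": 0,"ax": 0,"ay": 0,"az": 0,"claw": 56},{"tx": -1,"ty": 0,"tz": 0,"ax": 0,"ay": 0,"az": 0,"claw": 54},{"tx": -1,"ty": 0,"tz": 0,"ax": 0,"ay": 0,"az": 0,"claw": 50},{"tx": -1,"ty": 0,"tz": 0,"ax": 0,"ay": 0,"az": 0,"claw": 45},{"tx": -1,"ty": 0,"tz": 0,"ax": 0,"ay": 0,"az": 0,"claw": 45},{"tx": -1,"ty": 0,"tz": 0,"ax": 0,"ay": 0,"az": 0,"claw": 45},{"tx": -1,"ty": 0,"tz": 0,"ax": 0,"ay": 0,"az": 0,"claw": 45}])

```text
time_s: 17.53
tcp_pos: [0.4941, 0.1622, 0.0163]
ee_rot: [[-0.993, -0.122, -0.0], [-0.122, 0.993, -0.001], [0.0, -0.001, -1.0]]
wrist_force: [0.5, 0.2, 1.3]
gripper_width: 0.557
gripper_force: 30.0
```

```bash
python3 -c "
from h import *
to(494.6,161.8,16.5,7)"
```

```text
d [-0.5 -0.4 -0.2] a [-0.001 -0.    -0.   ] rows 0.0 tcp [494.1 162.2  16.3] yaw 6.98 w 48.4 F [0.5 0.2 1.3] gf 30.0
```

Call:
servo_tool(deltas=[{"tx": 0,"ty": 0,"tz": -3,"ax": 0,"ay": 0,"az": 0,"claw": 45},{"tx": 0,"ty": 0,"tz": -10,"ax": 0,"ay": 0,"az": 0,"claw": 45},{"tx": 0,"ty": 0,"tz": -20,"ax": 0,"ay": 0,"az": 0,"claw": 45},{"tx": 0,"ty": 0,"tz": -35,"ax": 0,"ay": 0,"az": 0,"claw": 45},{"tx": 0,"ty": 0,"tz": -50,"ax": 0,"ay": 0,"az": 0,"claw": 45},{"tx": 0,"ty": 0,"tz": -60,"ax": 0,"ay": 0,"az": 0,"claw": 45},{"tx": 0,"ty": 0,"tz": -60,"ax": 0,"ay": 0,"az": 0,"claw": 45},{"tx": 0,"ty": 0,"tz": -60,"ax": 0,"ay": 0,"az": 0,"claw": 45}])

```text
time_s: 18.2
tcp_pos: [0.4943, 0.1626, 0.077]
ee_rot: [[-0.993, -0.121, 0.001], [-0.121, 0.993, 0.0], [-0.001, -0.0, -1.0]]
wrist_force: [-0.6, -0.4, -0.7]
gripper_width: 0.55
gripper_force: 30.0
```

Run:
```python
from h import *
to(494.6,161.8,120,7)
p=sense()['tcp_pos']*1000
i=capture("scene")
off=np.array([285,185]);s=7
c=(255*(i[185:270,285:395]/255.)**.7).astype(np.uint8)
c=cv2.resize(c,None,fx=s,fy=s,interpolation=cv2.INTER_CUBIC)
for f in fingers(sense()['gripper_width']*87):draw(c,"scene",f,off,s,(0,0,255))
B=place(np.array([[10,0,0.]]),p[0],p[1],7)[0]*1000
for b in(box(-51,37,-26,26,0,6),box(37,51,7,15,1,3),box(37,51,-15,-7,1,3)):draw(c,"scene",place(b,B[0],B[1],7,p[2]+1.7),off,s,(0,255,0))
cv2.imwrite("pics/g7.png",c)
```

```text
d [ -0.3  -0.8 -43. ] a [-0.     0.001 -0.001] rows 1.0 tcp [494.3 162.6  77. ] yaw 6.97 w 47.8 F [-0.6 -0.4 -0.7] gf 30.0
```

View pics/g7.png

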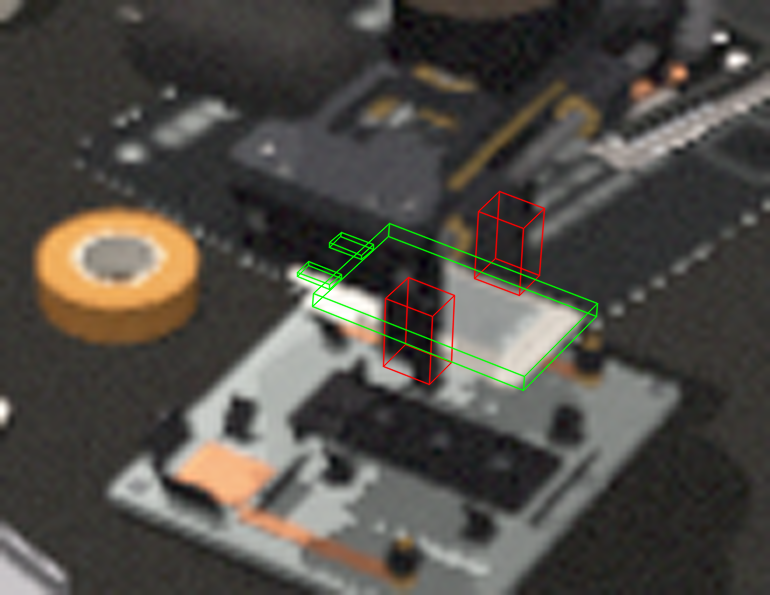

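The cell is held and clear of the nest. It looks slightly nose-down: rear corner at crop (498,372) against (523,388) drawn, tabs near (298,275). I'll fit its pitch numerically before placing.

```bash
cat >> h.py <<'E'
from scipy.optimize import least_squares
def heldfit(pts,names,yaw):
    "fit shift along cell x (mm), height, pitch of held cell from scene pixels of named corners"
    p=sense()['tcp_pos']*1000
    C=dict(rl=[-51,26,6],rr=[-51,-26,6],rlb=[-51,26,0],tl=[51,15,3],fl=[37,26,6],flb=[37,26,0])
    L=np.array([C[k] for k in names],float)
    def f(q):
        c,s=np.cos(q[2]),np.sin(q[2]);P=L.copy();P[:,0]+=10
        X=np.c_[c*P[:,0]+s*P[:,2],P[:,1],-s*P[:,0]+c*P[:,2]];X[:,0]+=q[0];X[:,2]+=q[1]
        return (proj("scene",place(X,p[0],p[1],yaw,p[2]))-pts).ravel()
    r=least_squares(f,[0,1.7,0]);return r.x,np.degrees(r.x[2]),r.fun.round(1)
E
python3 - <<'E'
from h import *
i=capture("scene");u,v=285,185
g=i[185:270,285:395].min(2)
# bright silver of the cell: print coarse map
for y in range(34,58):print(y+v,''.join('%4d'%k for k in g[y,38:88:1]))
r=trace("cell_tested","scene")
for q in r[:2]:
    m=q['mask'];ys,xs=np.nonzero(m);print(q['confidence'],m.sum(),'L',xs.min(),ys[xs==xs.min()],'R',xs.max(),ys[xs==xs.max()],'B',ys.max(),xs[ys==ys.max()])
E
```

```text
219   10   6   9   2  12   9   5   7   8   3   7   7   9  13  14  10  16  18  20  20  22  21  12  13  19  44  50  45  33  23  18  14  14  18  18  18  12  37  64  44  33  22  20  26  25  23  26  24  23  25
220    9  11   9   9   8  13   7   6   5   6   8   7  10  10   3  10   7  12  12  17  20  16  14   7  26  43  42  39  31  28  16  19  14  15  13  14  10  22  35  29  21  26  25  25  23  24  25  21  23  22
221   12   7  10   7  11   7   6   9  10  12   9   2   7   7   9   7  11   0   9  10   4   8   7   7  24  42  38  34  30  19  18  19  13  17  18  13   9   9  21  27  22  22  26  22  25  24  23  23  22  22
222   20  13  11  10   9  13   8   5  10  10   3   7   6  10  15   9   4   6   9  12   3   9   7   9  16  42  63  48  18  17  15  16  21  14  19  17  12  17  23  22  24  23  21  23  24  22  26  23  26  20
223   34  37  21  58 112  93  29   8   8   9   6   5   6   9  11  11   9   8  11  20  10  16   9   6  13  51 108 107  67  49  22  19  10  18  14   4  16  17  25  26  26  23  20  26  26  23  19  19  24  18
224   36  53  28 117 219 219 153  95  33   9   7   9  10   6  10  10   7   
[... 3184 characters left out ...]
  48  38  56  87 102
240  151 149 150 152 150 149 125  64  27  24  27  27  21  17  16  13  21  59  87  57  42  40  24  18  46 109 154 139 102  93  75  72  83 115 146 144 107  75  73  74  75  73  77  82  98  85  74  89 102 102
241  149 149 150 150 147 123  62  24  31  26  29  28  26  25  24  18  14  16  15  33  51  58  45  41  85 137 137 144 150 124  78  74  73  72  75  77  74  75  73  72  76  74  71  74  85 105 101 105 105 103
242  148 150 152 147 121  63  27  22  25  22  24  29  26  26  24  14  10  16  17  14  15  17  31  55  66  66  72  97 124  77  74  86  96  75  72  74  73  76  76  74  75  64  54  61  77  99 103 102 104 104
0.61 267 L 329 [226 227 228] R 368 [231] B 239 [356 357 358 359]
```

Run:
```python
from h import *
print(heldfit(np.array([[326.5,224.8],[328.7,227.2],[367.5,230],[358,240.2]]),['tl','fl','rr','rlb'],7))
```

```text
(array([ 4.46246302e+00, -2.04238725e+00,  1.86559079e-03]), np.float64(0.10689047883065217), array([-0.7, -0.3, -0.6,  0.3,  1. , -1.1,  0.1,  1.1]))
```

Flat within about 0.1° by fit, shifted roughly +4 mm. Before moving to the grey tray I check the rack's height near it by triangulating the label at top (570,272) / scene (455,169).

Run:
```python
from h import *
def tri(a,b):
    A=[]
    for n,uv in(("scene",a),("top",b)):
        p=ray(n,[uv],0)[0];o=cal(n)[2][:3,3];A.append((o,(p-o)/np.linalg.norm(p-o)))
    (o1,d1),(o2,d2)=A;t=np.linalg.lstsq(np.c_[d1,-d2],o2-o1,rcond=None)[0];print(o1+t[0]*d1,o2+t[1]*d2)
tri((455,169),(570,272))
to(494.6,161.8,120,7);to(448.5,-304,100,-2.8)
for z in(0,.1,.2,.3,-.2,-.4): print(z,ray("top",[(545,250)],z).round(3))
```

```text
[ 0.52704713 -0.48208246 -0.04000714] [ 0.49102818 -0.50176269 -0.03351478]
d [ -1.   -0.4 -44.5] a [-0.002 -0.002 -0.001] rows 1.1 tcp [493.4 161.9  75.5] yaw 6.97 w 48.4 F [-0.3 -0.  -0. ] gf 30.0
d [ 101.2 -457.1  -23.5] a [-0.002 -0.002  0.17 ] rows 11.2 tcp [493.4 161.9  75.5] yaw 6.97 w 48.4 F [-0.3 -0.  -0. ] gf 30.0
0 [[ 0.547 -0.416  0.   ]]
0.1 [[ 0.532 -0.369  0.1  ]]
0.2 [[ 0.517 -0.321  0.2  ]]
0.3 [[ 0.502 -0.274  0.3  ]]
-0.2 [[ 0.577 -0.51  -0.2  ]]
-0.4 [[ 0.608 -0.605 -0.4  ]]
```

Call:
servo_tool(deltas=[{"tx": 0,"ty": 0,"tz": -15,"ax": 0,"ay": 0,"az": 0,"claw": 45},{"tx": 0,"ty": 0,"tz": -40,"ax": 0,"ay": 0,"az": 0,"claw": 45},{"tx": 3,"ty": -15,"tz": -55,"ax": 0,"ay": 0,"az": 0,"claw": 45},{"tx": 10,"ty": -45,"tz": -55,"ax": 0,"ay": 0,"az": 0.02,"claw": 45},{"tx": 18,"ty": -80,"tz": -55,"ax": 0,"ay": 0,"az": 0.04,"claw": 45},{"tx": 27,"ty": -118,"tz": -55,"ax": 0,"ay": 0,"az": 0.06,"claw": 45},{"tx": 36,"ty": -156,"tz": -55,"ax": 0,"ay": 0,"az": 0.08,"claw": 45},{"tx": 44,"ty": -194,"tz": -55,"ax": 0,"ay": 0,"az": 0.1,"claw": 45},{"tx": 52,"ty": -232,"tz": -55,"ax": 0,"ay": 0,"az": 0.12,"claw": 45},{"tx": 60,"ty": -265,"tz": -55,"ax": 0,"ay": 0,"az": 0.13,"claw": 45},{"tx": 66,"ty": -292,"tz": -55,"ax": 0,"ay": 0,"az": 0.14,"claw": 45},{"tx": 70,"ty": -310,"tz": -55,"ax": 0,"ay": 0,"az": 0.15,"claw": 45}])

```text
time_s: 19.35
tcp_pos: [0.461, -0.1562, 0.1307]
ee_rot: [[-1.0, 0.031, -0.003], [0.031, 1.0, -0.001], [0.003, -0.001, -1.0]]
wrist_force: [-0.0, 0.0, -0.2]
gripper_width: 0.553
gripper_force: 30.0
```

```bash
python3 -c "
from h import *
to(448.5,-304,100,-2.8)"
```

```text
d [   7.8 -148.1   30.9] a [-0.001 -0.003  0.018] rows 3.6 tcp [ 461.  -156.2  130.7] yaw -1.78 w 48.1 F [-0.   0.  -0.2] gf 30.0
```

Call:
servo_tool(deltas=[{"tx": 1,"ty": -15,"tz": 0,"ax": 0,"ay": -0.002,"az": 0.005,"claw": 45},{"tx": 3,"ty": -40,"tz": 0,"ax": 0,"ay": -0.002,"az": 0.01,"claw": 45},{"tx": 5,"ty": -75,"tz": 0,"ax": 0,"ay": -0.002,"az": 0.018,"claw": 45},{"tx": 7,"ty": -110,"tz": 0,"ax": 0,"ay": -0.002,"az": 0.018,"claw": 45},{"tx": 8,"ty": -135,"tz": 10,"ax": 0,"ay": -0.002,"az": 0.018,"claw": 45},{"tx": 8,"ty": -147,"tz": 30,"ax": 0,"ay": -0.002,"az": 0.018,"claw": 45},{"tx": 8,"ty": -147,"tz": 50,"ax": 0,"ay": -0.002,"az": 0.018,"claw": 45},{"tx": 8,"ty": -147,"tz": 70,"ax": 0,"ay": -0.002,"az": 0.018,"claw": 45},{"tx": 8,"ty": -147,"tz": 85,"ax": 0,"ay": -0.002,"az": 0.018,"claw": 45},{"tx": 8,"ty": -147,"tz": 90,"ax": 0,"ay": -0.002,"az": 0.018,"claw": 45},{"tx": 8,"ty": -147,"tz": 90,"ax": 0,"ay": -0.002,"az": 0.018,"claw": 45},{"tx": 8,"ty": -147,"tz": 90,"ax": 0,"ay": -0.002,"az": 0.018,"claw": 45}])

```text
time_s: 20.35
tcp_pos: [0.4503, -0.3007, 0.0417]
ee_rot: [[-0.999, 0.046, 0.001], [0.046, 0.999, -0.001], [-0.001, -0.001, -1.0]]
wrist_force: [0.1, 0.7, -0.6]
gripper_width: 0.558
gripper_force: 30.0
```

Run:
```python
from h import *
to(448.5,-304,10.5,-2.8)
p=sense()['tcp_pos']*1000
i=capture("scene")
off=np.array([400,150]);s=7
c=(255*(i[150:225,400:505]/255.)**.7).astype(np.uint8)
c=cv2.resize(c,None,fx=s,fy=s,interpolation=cv2.INTER_CUBIC)
B=place(np.array([[12,0,0.]]),p[0],p[1],-2.8)[0]*1000
for b in(box(-51,37,-26,26,0,6),box(37,51,7,15,1,3),box(37,51,-15,-7,1,3)):draw(c,"scene",place(b,B[0],B[1],-2.8,p[2]+1.7),off,s,(0,0,255))
for b in(box(-75,75,-58,58,0,18),box(-46,46,-19,19,7,12)):draw(c,"scene",place(b,460.5,-304.5,-2.8),off,s,(0,255,0))
cv2.imwrite("pics/g8.png",c)
```

```text
d [ 1.6 -3.3 31.2] a [-0.001  0.001  0.003] rows 0.8 tcp [ 450.3 -300.7   41.7] yaw -2.62 w 48.5 F [ 0.1  0.7 -0.6] gf 30.0
```

View pics/g8.png

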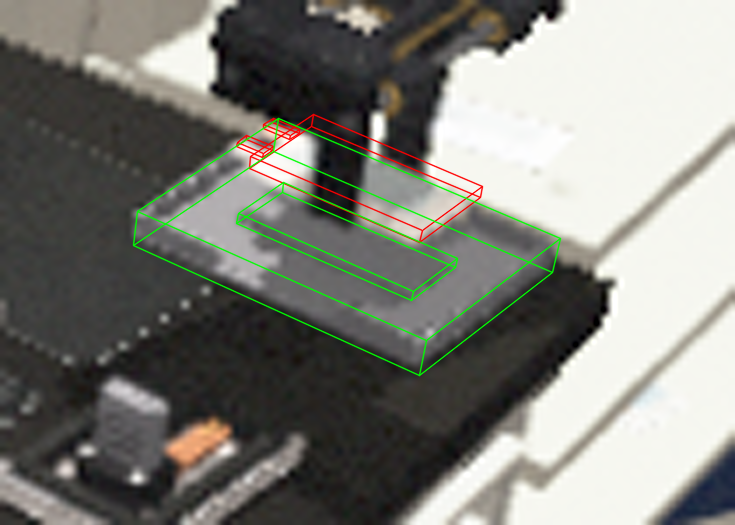

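The cell hangs over the rest, tabs away from the robot, and overlays of cell and tray agree with the picture. Setting it down.

Call:
servo_tool(deltas=[{"tx": 1,"ty": -3,"tz": 10,"ax": 0,"ay": 0,"az": 0.003,"claw": 45},{"tx": 1,"ty": -3,"tz": 18,"ax": 0,"ay": 0,"az": 0.003,"claw": 45},{"tx": 1,"ty": -3,"tz": 24,"ax": 0,"ay": 0,"az": 0.003,"claw": 45},{"tx": 1,"ty": -3,"tz": 27,"ax": 0,"ay": 0,"az": 0.003,"claw": 45},{"tx": 1,"ty": -3,"tz": 28,"ax": 0,"ay": 0,"az": 0.003,"claw": 45},{"tx": 1,"ty": -3,"tz": 28,"ax": 0,"ay": 0,"az": 0.003,"claw": 45},{"tx": 1,"ty": -3,"tz": 28,"ax": 0,"ay": 0,"az": 0.003,"claw": 45}])

```text
time_s: 20.98
tcp_pos: [0.4492, -0.3037, 0.0139]
ee_rot: [[-0.999, 0.049, 0.002], [0.049, 0.999, -0.001], [-0.002, -0.001, -1.0]]
wrist_force: [-0.6, 0.1, -1.1]
gripper_width: 0.553
gripper_force: 30.0
```

```bash
python3 -c "
from h import *
to(448.5,-304,10.5,-2.8)"
```

```text
d [ 0.7 -0.3  3.4] a [-0.001  0.002 -0.   ] rows 0.1 tcp [ 449.2 -303.7   13.9] yaw -2.81 w 48.1 F [-0.6  0.1 -1.1] gf 30.0
```

Call:
servo_tool(deltas=[{"tx": 0,"ty": 0,"tz": 1,"ax": 0,"ay": 0,"az": 0,"claw": 45},{"tx": 0,"ty": 0,"tz": 2,"ax": 0,"ay": 0,"az": 0,"claw": 45},{"tx": 0,"ty": 0,"tz": 3,"ax": 0,"ay": 0,"az": 0,"claw": 45},{"tx": 0,"ty": 0,"tz": 3,"ax": 0,"ay": 0,"az": 0,"claw": 45},{"tx": 0,"ty": 0,"tz": 3,"ax": 0,"ay": 0,"az": 0,"claw": 45},{"tx": 0,"ty": 0,"tz": 3,"ax": 0,"ay": 0,"az": 0,"claw": 45}])

```text
time_s: 21.48
tcp_pos: [0.4491, -0.3037, 0.0108]
ee_rot: [[-0.999, 0.049, 0.002], [0.049, 0.999, -0.001], [-0.002, -0.001, -1.0]]
wrist_force: [-0.6, 0.5, -0.3]
gripper_width: 0.555
gripper_force: 30.0
```

```bash
python3 -c "
from h import *
to(448.5,-304,10.5,-2.8)"
```

```text
d [ 0.5 -0.3  0.3] a [-0.001  0.002 -0.   ] rows 0.0 tcp [ 449.1 -303.7   10.8] yaw -2.82 w 48.2 F [-0.6  0.5 -0.3] gf 30.0
```

Call:
servo_tool(deltas=[{"tx": 0,"ty": 0,"tz": 0.7,"ax": 0,"ay": 0,"az": 0,"claw": 45},{"tx": 0,"ty": 0,"tz": 0.7,"ax": 0,"ay": 0,"az": 0,"claw": 45},{"tx": 0,"ty": 0,"tz": 0.7,"ax": 0,"ay": 0,"az": 0,"claw": 52},{"tx": 0,"ty": 0,"tz": 0.7,"ax": 0,"ay": 0,"az": 0,"claw": 56},{"tx": 0,"ty": 0,"tz": 0.7,"ax": 0,"ay": 0,"az": 0,"claw": 62},{"tx": 0,"ty": 0,"tz": 0.7,"ax": 0,"ay": 0,"az": 0,"claw": 68},{"tx": 0,"ty": 0,"tz": 0.7,"ax": 0,"ay": 0,"az": 0,"claw": 68},{"tx": 0,"ty": 0,"tz": 0.7,"ax": 0,"ay": 0,"az": 0,"claw": 68},{"tx": 0,"ty": 0,"tz": -10,"ax": 0,"ay": 0,"az": 0,"claw": 68},{"tx": 0,"ty": 0,"tz": -40,"ax": 0,"ay": 0,"az": 0,"claw": 68},{"tx": 0,"ty": 0,"tz": -80,"ax": 0,"ay": 0,"az": 0,"claw": 68},{"tx": 0,"ty": 0,"tz": -110,"ax": 0,"ay": 0,"az": 0,"claw": 68}])

```text
time_s: 22.48
tcp_pos: [0.4493, -0.3039, 0.1239]
ee_rot: [[-0.999, 0.049, 0.003], [0.049, 0.999, -0.003], [-0.003, -0.002, -1.0]]
wrist_force: [1.2, -0.6, -0.4]
gripper_width: 0.775
gripper_force: 0.0
```

Run:
```python
from h import *
for n in("scene","top"):
    capture(n)
    for l,z in(("cell_tested",.018),("cell_fresh",.018),("tray_tested",.018),("tray_fresh",.018)):
        for r in trace(l,n)[:3]:print(n,l,round(r['confidence'],2),r['mask'].sum(),rect(n,r['mask'],z))
to(513.5,371.5,110,-8.5)
```

```text
scene cell_tested 0.49 262 [456.2, -293.7, 96.4, 53.1, -6.9]
scene cell_fresh 0.89 517 [515.6, 376.0, 91.7, 50.5, -8.9]
scene tray_tested 0.68 844 [456.7, -294.4, 158.7, 137.0, -3.1]
scene tray_fresh 0.71 1698 [524.4, 377.8, 159.7, 123.2, -8.0]
top cell_fresh 0.88 682 [524.4, 367.0, 102.3, 51.6, -9.0]
top cell_fresh 0.69 1008 [435.9, -97.9, 110.9, 80.7, 84.8]
top tray_tested 0.68 104 [452.4, -248.9, 114.2, 5.5, -1.9]
top tray_tested 0.32 3667 [516.8, 162.3, 173.2, 152.6, -82.4]
top tray_fresh 0.82 1726 [534.0, 368.5, 153.2, 117.0, -7.9]
top tray_fresh 0.66 1037 [436.4, -97.8, 113.0, 80.6, 84.5]
d [-32.  677.2   9.3] a [-0.001 -0.001  0.099] rows 16.3 tcp [ 448.2 -303.3  119.7] yaw -2.82 w 68.0 F [-0.6 -0.3  0.5] gf 0.0
```

Run:
```python
from h import *
for n in("top","scene"):
    g=cv2.imread(f"pics/{n}0.png").min(2).astype(np.float32)
    for nm,x,y,a,z in(("tested",504.5,163,7,24),("fresh",522,370.5,-8.7,18)):
        def prof(P):
            uv=proj(n,place(P,x,y,a)).astype(np.float32);return cv2.remap(g,uv[:,:1],uv[:,1:],1)[:,0]
        s=np.arange(-64,64,2.)
        L=np.mean([prof(np.c_[s,0*s+o,0*s+z]) for o in(-16,-8,0,8,16)],0)
        W=np.mean([prof(np.c_[0*s+o,s,0*s+z]) for o in(-25,-20,-15,-5,0,5,10)],0)
        print(n,nm,'\n L',list(zip(s[:14].astype(int),L[:14].astype(int))),list(zip(s[44:62].astype(int),L[44:62].astype(int))),'\n W',list(zip(s[12:28].astype(int),W[12:28].astype(int))),list(zip(s[38:52].astype(int),W[38:52].astype(int))))
```

```text
top tested 
 L [(np.int64(-64), np.int64(55)), (np.int64(-62), np.int64(99)), (np.int64(-60), np.int64(124)), (np.int64(-58), np.int64(124)), (np.int64(-56), np.int64(118)), (np.int64(-54), np.int64(129)), (np.int64(-52), np.int64(140)), (np.int64(-50), np.int64(183)), (np.int64(-48), np.int64(235)), (np.int64(-46), np.int64(251)), (np.int64(-44), np.int64(244)), (np.int64(-42), np.int64(237)), (np.int64(-40), np.int64(240)), (np.int64(-38), np.int64(245))] [(np.int64(24), np.int64(245)), (np.int64(26), np.int64(245)), (np.int64(28), np.int64(245)), (np.int64(30), np.int64(245)), (np.int64(32), np.int64(245)), (np.int64(34), np.int64(246)), (np.int64(36), np.int64(235)), (np.int64(38), np.int64(173)), (np.int64(40), np.int64(101)), (np.int64(42), np.int64(72)), (np.int64(44), np.int64(77)), (np.int64(46), np.int64(78)), (np.int64(48), np.int64(96)), (np.int64(50), np.int64(126)), (np.int64(52), np.int64(161)), (np.int64(54), np.int64(178)), (np.int64(56), np.int64(184)), (np.int64(58), np.int64(182))] 
 W [(np.int64(-40), np.int64(189)), (np.int64(-38), np.int64(188)), (np.int64(-36)
[... 6086 characters left out ...]
64(193)), (np.int64(-24), np.int64(225)), (np.int64(-22), np.int64(245)), (np.int64(-20), np.int64(248)), (np.int64(-18), np.int64(246)), (np.int64(-16), np.int64(247)), (np.int64(-14), np.int64(247)), (np.int64(-12), np.int64(246)), (np.int64(-10), np.int64(246))] [(np.int64(12), np.int64(244)), (np.int64(14), np.int64(247)), (np.int64(16), np.int64(250)), (np.int64(18), np.int64(252)), (np.int64(20), np.int64(252)), (np.int64(22), np.int64(252)), (np.int64(24), np.int64(252)), (np.int64(26), np.int64(247)), (np.int64(28), np.int64(213)), (np.int64(30), np.int64(156)), (np.int64(32), np.int64(155)), (np.int64(34), np.int64(171)), (np.int64(36), np.int64(175)), (np.int64(38), np.int64(175))]
```

Call:
servo_tool(deltas=[{"tx": -1,"ty": 20,"tz": -10,"ax": 0,"ay": 0,"az": 0,"claw": 68},{"tx": -30,"ty": 678,"tz": -10,"ax": 0,"ay": 0,"az": 0.103,"claw": 68},{"tx": -30,"ty": 678,"tz": -10,"ax": 0,"ay": 0,"az": 0.103,"claw": 68},{"tx": -30,"ty": 678,"tz": -10,"ax": 0,"ay": 0,"az": 0.103,"claw": 68},{"tx": -30,"ty": 678,"tz": -10,"ax": 0,"ay": 0,"az": 0.103,"claw": 68},{"tx": -30,"ty": 678,"tz": -10,"ax": 0,"ay": 0,"az": 0.103,"claw": 68},{"tx": -30,"ty": 678,"tz": -10,"ax": 0,"ay": 0,"az": 0.103,"claw": 68},{"tx": -30,"ty": 678,"tz": -10,"ax": 0,"ay": 0,"az": 0.103,"claw": 68},{"tx": -30,"ty": 678,"tz": -10,"ax": 0,"ay": 0,"az": 0.103,"claw": 68},{"tx": -30,"ty": 678,"tz": -10,"ax": 0,"ay": 0,"az": 0.103,"claw": 68},{"tx": -30,"ty": 678,"tz": -10,"ax": 0,"ay": 0,"az": 0.103,"claw": 68},{"tx": -30,"ty": 678,"tz": -10,"ax": 0,"ay": 0,"az": 0.103,"claw": 68}])

```text
time_s: 23.98
tcp_pos: [0.4929, 0.1741, 0.1297]
ee_rot: [[-0.989, 0.151, 0.001], [0.151, 0.989, -0.002], [-0.001, -0.002, -1.0]]
wrist_force: [1.8, -0.9, 0.5]
gripper_width: 0.782
gripper_force: 0.0
```

```bash
python3 -c "
from h import *
to(511.7,372.1,130,-8.7)"
```

```text
d [ 11.3 198.6  -0.7] a [-0.002  0.001  0.   ] rows 4.8 tcp [492.9 174.1 129.7] yaw -8.69 w 68.0 F [ 1.8 -0.9  0.5] gf 0.0
```

Call:
servo_tool(deltas=[{"tx": 11,"ty": 198,"tz": 0,"ax": 0,"ay": 0,"az": 0,"claw": 68},{"tx": 11,"ty": 198,"tz": 0,"ax": 0,"ay": 0,"az": 0,"claw": 68},{"tx": 11,"ty": 198,"tz": 0,"ax": 0,"ay": 0,"az": 0,"claw": 68},{"tx": 11,"ty": 198,"tz": 0,"ax": 0,"ay": 0,"az": 0,"claw": 68},{"tx": 11,"ty": 198,"tz": 0,"ax": 0,"ay": 0,"az": 0,"claw": 68},{"tx": 11,"ty": 198,"tz": 0,"ax": 0,"ay": 0,"az": 0,"claw": 68},{"tx": 11,"ty": 198,"tz": 35,"ax": 0,"ay": 0,"az": 0,"claw": 68},{"tx": 11,"ty": 198,"tz": 70,"ax": 0,"ay": 0,"az": 0,"claw": 68},{"tx": 11,"ty": 198,"tz": 90,"ax": 0,"ay": 0,"az": 0,"claw": 68},{"tx": 11,"ty": 198,"tz": 90,"ax": 0,"ay": 0,"az": 0,"claw": 68},{"tx": 11,"ty": 198,"tz": 90,"ax": 0,"ay": 0,"az": 0,"claw": 68},{"tx": 11,"ty": 198,"tz": 90,"ax": 0,"ay": 0,"az": 0,"claw": 68}])

```text
time_s: 24.98
tcp_pos: [0.5137, 0.3699, 0.0413]
ee_rot: [[-0.988, 0.151, 0.003], [0.151, 0.989, -0.0], [-0.003, 0.0, -1.0]]
wrist_force: [-0.1, -0.9, 0.7]
gripper_width: 0.782
gripper_force: 0.0
```

```bash
python3 -c "
from h import *
to(511.7,372.1,10.5,-8.7)
capture('scene')
for r in trace('cell_tested','scene')[:3]:print(round(r['confidence'],2),r['mask'].sum(),rect('scene',r['mask'],.018))
capture('top')
for r in trace('cell_tested','top')[:3]:print(round(r['confidence'],2),r['mask'].sum(),rect('top',r['mask'],.018))
"
```

```text
d [ 2.4  1.9 30.8] a [0.    0.003 0.   ] rows 0.7 tcp [513.7 369.9  41.3] yaw -8.7 w 68.1 F [-0.1 -0.9  0.7] gf 0.0
0.73 197 [453.2, -293.4, 84.5, 44.3, -3.1]
0.73 604 [459.2, -303.7, 95.8, 49.4, -2.1]
```

Call:
servo_tool(deltas=[{"tx": 2,"ty": 2,"tz": 10,"ax": 0,"ay": 0.002,"az": 0,"claw": 68},{"tx": 2,"ty": 2,"tz": 18,"ax": 0,"ay": 0.002,"az": 0,"claw": 68},{"tx": 2,"ty": 2,"tz": 25,"ax": 0,"ay": 0.002,"az": 0,"claw": 68},{"tx": 2,"ty": 2,"tz": 29,"ax": 0,"ay": 0.002,"az": 0,"claw": 68},{"tx": 2,"ty": 2,"tz": 30,"ax": 0,"ay": 0.002,"az": 0,"claw": 68},{"tx": 2,"ty": 2,"tz": 30,"ax": 0,"ay": 0.002,"az": 0,"claw": 64},{"tx": 2,"ty": 2,"tz": 30,"ax": 0,"ay": 0.002,"az": 0,"claw": 60},{"tx": 2,"ty": 2,"tz": 30,"ax": 0,"ay": 0.002,"az": 0,"claw": 60}])

```text
time_s: 25.85
tcp_pos: [0.5113, 0.3718, 0.0103]
ee_rot: [[-0.988, 0.151, 0.0], [0.151, 0.988, -0.001], [-0.0, -0.001, -1.0]]
wrist_force: [-0.5, -0.3, -1.2]
gripper_width: 0.711
gripper_force: 0.0
```

```bash
python3 -c "
from h import *
to(511.7,372.1,10.3,-8.7)"
```

```text
d [-0.3  0.3  0. ] a [-0.001  0.    -0.   ] rows 0.0 tcp [511.3 371.8  10.3] yaw -8.71 w 61.8 F [-0.5 -0.3 -1.2] gf 0.0
```

Call:
servo_tool(deltas=[{"tx": 0,"ty": 0,"tz": 0,"ax": 0,"ay": 0,"az": 0,"claw": 56},{"tx": 0,"ty": 0,"tz": 0,"ax": 0,"ay": 0,"az": 0,"claw": 54},{"tx": 0,"ty": 0,"tz": 0,"ax": 0,"ay": 0,"az": 0,"claw": 50},{"tx": 0,"ty": 0,"tz": 0,"ax": 0,"ay": 0,"az": 0,"claw": 45},{"tx": 0,"ty": 0,"tz": 0,"ax": 0,"ay": 0,"az": 0,"claw": 45},{"tx": 0,"ty": 0,"tz": 0,"ax": 0,"ay": 0,"az": 0,"claw": 45}])

```text
time_s: 26.35
tcp_pos: [0.5111, 0.3715, 0.0103]
ee_rot: [[-0.988, 0.152, -0.0], [0.152, 0.988, -0.001], [0.0, -0.001, -1.0]]
wrist_force: [-0.7, 0.1, 1.0]
gripper_width: 0.552
gripper_force: 30.0
```

Call:
servo_tool(deltas=[{"tx": 0,"ty": 0,"tz": -3,"ax": 0,"ay": 0,"az": 0,"claw": 45},{"tx": 0,"ty": 0,"tz": -10,"ax": 0,"ay": 0,"az": 0,"claw": 45},{"tx": 0,"ty": 0,"tz": -22,"ax": 0,"ay": 0,"az": 0,"claw": 45},{"tx": 0,"ty": 0,"tz": -38,"ax": 0,"ay": 0,"az": 0,"claw": 45},{"tx": 0,"ty": 0,"tz": -55,"ax": 0,"ay": 0,"az": 0,"claw": 45},{"tx": 0,"ty": 0,"tz": -65,"ax": 0,"ay": 0,"az": 0,"claw": 45},{"tx": 0,"ty": 0,"tz": -67,"ax": 0,"ay": 0,"az": 0,"claw": 45},{"tx": 0,"ty": 0,"tz": -67,"ax": 0,"ay": 0,"az": 0,"claw": 45}])

```text
time_s: 27.02
tcp_pos: [0.5114, 0.3722, 0.0784]
ee_rot: [[-0.988, 0.152, 0.001], [0.152, 0.988, 0.001], [-0.001, 0.001, -1.0]]
wrist_force: [-0.3, 0.0, -0.6]
gripper_width: 0.552
gripper_force: 30.0
```

```bash
python3 -c "
from h import *
to(494.1,162.2,77,7)"
```

```text
d [ -14.7 -210.2    1.1] a [ 0.001  0.001 -0.274] rows 5.1 tcp [511.4 372.2  78.4] yaw -8.72 w 48.1 F [-0.3  0.  -0.6] gf 30.0
```

Call:
servo_tool(deltas=[{"tx": -1,"ty": -12,"tz": 0,"ax": 0,"ay": 0,"az": -0.02,"claw": 45},{"tx": -3,"ty": -35,"tz": 0,"ax": 0,"ay": 0,"az": -0.05,"claw": 45},{"tx": -5,"ty": -68,"tz": 0,"ax": 0,"ay": 0,"az": -0.09,"claw": 45},{"tx": -7,"ty": -103,"tz": 0,"ax": 0,"ay": 0,"az": -0.14,"claw": 45},{"tx": -10,"ty": -138,"tz": 0,"ax": 0,"ay": 0,"az": -0.19,"claw": 45},{"tx": -12,"ty": -170,"tz": 0,"ax": 0,"ay": 0,"az": -0.23,"claw": 45},{"tx": -14,"ty": -195,"tz": 0,"ax": 0,"ay": 0,"az": -0.26,"claw": 45},{"tx": -15,"ty": -210,"tz": 0,"ax": 0,"ay": 0,"az": -0.274,"claw": 45},{"tx": -15,"ty": -210,"tz": 0,"ax": 0,"ay": 0,"az": -0.274,"claw": 45},{"tx": -15,"ty": -210,"tz": 10,"ax": 0,"ay": 0,"az": -0.274,"claw": 45},{"tx": -15,"ty": -210,"tz": 20,"ax": 0,"ay": 0,"az": -0.274,"claw": 45},{"tx": -15,"ty": -210,"tz": 20,"ax": 0,"ay": 0,"az": -0.274,"claw": 45}])

```text
time_s: 28.02
tcp_pos: [0.4926, 0.1617, 0.0544]
ee_rot: [[-0.993, -0.122, -0.005], [-0.122, 0.993, -0.003], [0.005, -0.003, -1.0]]
wrist_force: [-0.5, -0.7, -0.1]
gripper_width: 0.553
gripper_force: 30.0
```

Call:
servo_tool(deltas=[{"tx": 0,"ty": 0,"tz": 0,"ax": 0,"ay": 0,"az": 0,"claw": 45},{"tx": 0,"ty": 0,"tz": 0,"ax": 0,"ay": 0,"az": 0,"claw": 45}])

```text
time_s: 28.18
tcp_pos: [0.4941, 0.1625, 0.0567]
ee_rot: [[-0.992, -0.123, -0.001], [-0.123, 0.992, -0.002], [0.001, -0.001, -1.0]]
wrist_force: [-0.1, -1.2, -0.2]
gripper_width: 0.555
gripper_force: 30.0
```

Run:
```python
from h import *
to(494.1,162.2,16.5,7)
i=capture("scene")
for q in trace("cell_fresh","scene")[:2]:
    m=q['mask'];ys,xs=np.nonzero(m);print(q['confidence'],m.sum(),'L',xs.min(),ys[xs==xs.min()],'R',xs.max(),ys[xs==xs.max()],'B',ys.max(),xs[ys==ys.max()])
p=sense()['tcp_pos']*1000
g=i.min(2).astype(np.float32)
for y in(22,11,-11,-20):
    s=np.arange(-60,70,2.);P=np.c_[s,0*s+y,0*s+(6 if abs(y)!=11 else 6)]
    B=place(np.array([[10.4,0,0.]]),p[0],p[1],7)[0]*1000
    uv=proj("scene",place(P,B[0],B[1],7,p[2]+1.7)).astype(np.float32);L=cv2.remap(g,uv[:,:1],uv[:,1:],1)[:,0].astype(int)
    print(y,[(int(a),int(b)) for a,b in zip(s,L) if a<-40 or a>28])
```

```text
d [-0.  -0.2 40.2] a [-0.001 -0.001  0.001] rows 1.0 tcp [494.1 162.5  56.7] yaw 7.04 w 48.3 F [-0.1 -1.2 -0.2] gf 30.0
0.63 253 L 330 [233 234 235] R 367 [237] B 246 [356 357 358]
22 [(-60, 57), (-58, 70), (-56, 73), (-54, 80), (-52, 112), (-50, 156), (-48, 183), (-46, 190), (-44, 192), (-42, 192), (30, 203), (32, 202), (34, 218), (36, 217), (38, 191), (40, 164), (42, 180), (44, 194), (46, 188), (48, 162), (50, 113), (52, 60), (54, 30), (56, 20), (58, 20), (60, 21), (62, 22), (64, 22), (66, 21), (68, 21)]
11 [(-60, 27), (-58, 47), (-56, 62), (-54, 78), (-52, 119), (-50, 158), (-48, 182), (-46, 186), (-44, 188), (-42, 188), (30, 6), (32, 4), (34, 9), (36, 9), (38, 9), (40, 7), (42, 7), (44, 7), (46, 6), (48, 7), (50, 9), (52, 5), (54, 7), (56, 10), (58, 7), (60, 7), (62, 6), (64, 8), (66, 9), (68, 9)]
-11 [(-60, 30), (-58, 18), (-56, 13), (-54, 49), (-52, 112), (-50, 162), (-48, 177), (-46, 182), (-44, 179), (-42, 173), (30, 15), (32, 15), (34, 15), (36, 16), (38, 17), (40, 16), (42, 13), (44, 13), (46, 13), (48, 14), (50, 11), (52, 10), (54, 11), (56, 13), (58, 13), (60, 15), (62, 15), (64, 12), (66, 13), (68, 15)]
-20 [(-60, 41), (-58, 22), (-56, 15), (-54, 14), (-52, 12), (-50, 19), (-48, 29), (-46, 59), (-44, 69), (-42, 72), (30, 23), (32, 19), (34, 18), (36, 19), (38, 22), (40, 21), (42, 19), (44, 24), (46, 23), (48, 20), (50, 21), (52, 24), (54, 24), (56, 21), (58, 19), (60, 22), (62, 23), (64, 21), (66, 21), (68, 24)]
```

The fresh cell's rear edge reads −51.5 mm in the held frame and the old one read −51.8 in the nest, so the two match. Lowering.

Call:
servo_tool(deltas=[{"tx": 0,"ty": 0,"tz": 8,"ax": 0,"ay": 0,"az": 0,"claw": 45},{"tx": 0,"ty": 0,"tz": 16,"ax": 0,"ay": 0,"az": 0,"claw": 45},{"tx": 0,"ty": 0,"tz": 24,"ax": 0,"ay": 0,"az": 0,"claw": 45},{"tx": 0,"ty": 0,"tz": 29,"ax": 0,"ay": 0,"az": 0,"claw": 45},{"tx": 0,"ty": 0,"tz": 32,"ax": 0,"ay": 0,"az": 0,"claw": 45},{"tx": 0,"ty": 0,"tz": 34,"ax": 0,"ay": 0,"az": 0,"claw": 45},{"tx": 0,"ty": 0,"tz": 34,"ax": 0,"ay": 0,"az": 0,"claw": 45},{"tx": 0,"ty": 0,"tz": 34,"ax": 0,"ay": 0,"az": 0,"claw": 45}])

```text
time_s: 28.95
tcp_pos: [0.4942, 0.1618, 0.0232]
ee_rot: [[-0.993, -0.122, -0.0], [-0.122, 0.993, -0.001], [0.0, -0.001, -1.0]]
wrist_force: [-0.2, -0.2, 0.0]
gripper_width: 0.556
gripper_force: 30.0
```

```bash
python3 -c "
from h import *
to(494.1,162.2,16.5,7)"
```

```text
d [0.1 0.4 6.7] a [-0.001 -0.    -0.   ] rows 0.2 tcp [494.2 161.8  23.2] yaw 6.98 w 48.4 F [-0.2 -0.2  0. ] gf 30.0
```

Call:
servo_tool(deltas=[{"tx": 0,"ty": 0,"tz": 2,"ax": 0,"ay": 0,"az": 0,"claw": 45},{"tx": 0,"ty": 0,"tz": 4,"ax": 0,"ay": 0,"az": 0,"claw": 45},{"tx": 0,"ty": 0,"tz": 6,"ax": 0,"ay": 0,"az": 0,"claw": 45},{"tx": 0,"ty": 0,"tz": 6.5,"ax": 0,"ay": 0,"az": 0,"claw": 45},{"tx": 0,"ty": 0,"tz": 6.5,"ax": 0,"ay": 0,"az": 0,"claw": 45},{"tx": 0,"ty": 0,"tz": 6.5,"ax": 0,"ay": 0,"az": 0,"claw": 45}])

```text
time_s: 29.45
tcp_pos: [0.4941, 0.1618, 0.0167]
ee_rot: [[-0.993, -0.122, -0.0], [-0.122, 0.993, -0.001], [0.0, -0.001, -1.0]]
wrist_force: [-0.6, -0.1, -0.0]
gripper_width: 0.556
gripper_force: 30.0
```

```bash
python3 -c "
from h import *
to(494.1,162.2,16.5,7);print(sense()['moment'])"
```

```text
d [-0.1  0.4  0.2] a [-0.001 -0.    -0.   ] rows 0.0 tcp [494.1 161.8  16.7] yaw 6.98 w 48.4 F [-0.6 -0.1 -0. ] gf 30.0
[-0.05388288 -0.06121209  0.0333749 ]
```

Call:
servo_tool(deltas=[{"tx": 0,"ty": 0,"tz": 0.3,"ax": 0,"ay": 0,"az": 0,"claw": 45},{"tx": 0,"ty": 0,"tz": 0.3,"ax": 0,"ay": 0,"az": 0,"claw": 52},{"tx": 0,"ty": 0,"tz": 0.3,"ax": 0,"ay": 0,"az": 0,"claw": 56},{"tx": 0,"ty": 0,"tz": 0.3,"ax": 0,"ay": 0,"az": 0,"claw": 62},{"tx": 0,"ty": 0,"tz": 0.3,"ax": 0,"ay": 0,"az": 0,"claw": 68},{"tx": 0,"ty": 0,"tz": 0.3,"ax": 0,"ay": 0,"az": 0,"claw": 68},{"tx": 0,"ty": 0,"tz": 0.3,"ax": 0,"ay": 0,"az": 0,"claw": 68},{"tx": 0,"ty": 0,"tz": 0.3,"ax": 0,"ay": 0,"az": 0,"claw": 68},{"tx": 0,"ty": 0,"tz": -10,"ax": 0,"ay": 0,"az": 0,"claw": 68},{"tx": 0,"ty": 0,"tz": -40,"ax": 0,"ay": 0,"az": 0,"claw": 68},{"tx": 0,"ty": 0,"tz": -80,"ax": 0,"ay": 0,"az": 0,"claw": 60},{"tx": 0,"ty": 0,"tz": -90,"ax": 0,"ay": 0,"az": 0,"claw": 40}])

```text
time_s: 30.45
tcp_pos: [0.4973, 0.1635, 0.113]
ee_rot: [[-0.992, -0.123, 0.009], [-0.123, 0.992, 0.003], [-0.009, 0.002, -1.0]]
wrist_force: [0.7, -0.1, 0.4]
gripper_width: 0.702
gripper_force: 0.0
```

```bash
python3 -c "
from h import *
to(436.4,-79.7,108,-4.37)"
```

```text
d [  90.4 -233.8    3.6] a [0.003 0.009 0.2  ] rows 6.0 tcp [497.3 163.5 113. ] yaw 7.08 w 61.0 F [ 0.7 -0.1  0.4] gf 0.0
```

Call:
servo_tool(deltas=[{"tx": 87,"ty": -233,"tz": 0,"ax": 0,"ay": 0,"az": 0.198,"claw": 40},{"tx": 87,"ty": -233,"tz": 0,"ax": 0,"ay": 0,"az": 0.198,"claw": 40},{"tx": 87,"ty": -233,"tz": 0,"ax": 0,"ay": 0,"az": 0.198,"claw": 40},{"tx": 87,"ty": -233,"tz": 0,"ax": 0,"ay": 0,"az": 0.198,"claw": 40},{"tx": 87,"ty": -233,"tz": 0,"ax": 0,"ay": 0,"az": 0.198,"claw": 40},{"tx": 87,"ty": -233,"tz": 0,"ax": 0,"ay": 0,"az": 0.198,"claw": 40},{"tx": 87,"ty": -233,"tz": 0,"ax": 0,"ay": 0,"az": 0.198,"claw": 40},{"tx": 87,"ty": -233,"tz": 15,"ax": 0,"ay": 0,"az": 0.198,"claw": 40},{"tx": 87,"ty": -233,"tz": 30,"ax": 0,"ay": 0,"az": 0.198,"claw": 40},{"tx": 87,"ty": -233,"tz": 30,"ax": 0,"ay": 0,"az": 0.198,"claw": 40},{"tx": 87,"ty": -233,"tz": 30,"ax": 0,"ay": 0,"az": 0.198,"claw": 40},{"tx": 87,"ty": -233,"tz": 30,"ax": 0,"ay": 0,"az": 0.198,"claw": 40}])

```text
time_s: 31.45
tcp_pos: [0.4368, -0.0797, 0.0779]
ee_rot: [[-0.997, 0.075, 0.001], [0.075, 0.997, -0.001], [-0.001, -0.001, -1.0]]
wrist_force: [1.2, -0.0, -0.2]
gripper_width: 0.465
gripper_force: 0.0
```

```bash
cat >> h.py <<'E'
def cellcheck():
    for n in("top","scene"):
        g=capture(n).min(2).astype(np.float32);g0=cv2.imread(f"pics/{n}0.png").min(2).astype(np.float32)
        for k,G in(("now",g),("then",g0)):
            o=[]
            for ax in(0,1):
                s=np.arange(-64,64,1.);r=[]
                for q in((-16,-8,8,16) if ax==0 else(-25,-20,-15,0,5)):
                    P=np.c_[s,0*s+q,0*s+24] if ax==0 else np.c_[0*s+q,s,0*s+24]
                    uv=proj(n,place(P,504.5,163,7)).astype(np.float32);r.append(cv2.remap(G,uv[:,:1],uv[:,1:],1)[:,0])
                L=np.mean(r,0);b=np.nonzero(L>218)[0];o+=[s[b[0]],s[b[-1]]]
            print(n,k,o)
E
python3 -c "
from h import *
to(436.4,-79.7,28.6,-4.37);cellcheck()"
```

```text
d [ 0.5  0.  49.3] a [-0.001  0.001  0.001] rows 1.2 tcp [436.8 -79.7  77.9] yaw -4.32 w 40.5 F [ 1.2 -0.  -0.2] gf 0.0
top now [np.float64(-49.0), np.float64(39.0), np.float64(-27.0), np.float64(26.0)]
top then [np.float64(-48.0), np.float64(36.0), np.float64(-30.0), np.float64(21.0)]
scene now [np.float64(-49.0), np.float64(36.0), np.float64(-19.0), np.float64(33.0)]
scene then [np.float64(-50.0), np.float64(34.0), np.float64(-23.0), np.float64(29.0)]
```

Run:
```python
from h import *
S=np.arange(-45,45,.25);X=np.arange(-28,11,2.)
R={}
for n in("top","scene"):
    now=np.mean([capture(n).min(2).astype(np.float32) for _ in range(3)],0);t=cv2.imread(f"pics/{n}0.png").min(2).astype(np.float32)
    for k,G in(("then",t),("now",now)):
        def run(z):
            L=0
            for x in X:
                uv=proj(n,place(np.c_[0*S+x,S,0*S+z],504.5,163,7)).astype(np.float32);L=L+cv2.remap(G,uv[:,:1],uv[:,1:],cv2.INTER_CUBIC)[:,0]
            return cv2.GaussianBlur((L/len(X))[:,None],(1,9),0)[:,0]
        L=run(24);d=np.gradient(L);lo=(S<-10);a=S[lo][np.argmax(d[lo])];b=S[~lo][np.argmin(d[~lo])]
        print(n,k,'edges',a,b,'w',b-a, 'prof',L[::12].astype(int))
```

```text
top then edges -29.75 21.5 w 51.25 prof [187 188 189 187 181 213 255 233 246 247 246 246 246 246 242 241 239 245
 247 247 232 253 229 180 187 189 190 190 189 188]
top now edges -26.25 25.75 w 52.0 prof [198 201 202 201 199 196 218 254 248 249 251 251 250 251 251 251 246 243
 249 251 251 249 251 250 204 198 203 203 202 201]
scene then edges -23.25 31.0 w 54.25 prof [185 182 181 182 182 180 181 207 241 253 249 246 246 246 245 243 240 239
 241 246 250 249 246 251 256 199  94 105 157 165]
scene now edges -19.5 34.75 w 54.25 prof [185 182 182 182 182 181 178 172 188 225 247 248 247 246 246 245 244 240
 236 238 244 249 252 253 253 255 229 119  82 127]
```

The fresh cell lies flat in the nest: edge shifts are equal in both views, about 4 mm from where the old cell lay and within the play. Now fetching the left block.

Call:
servo_tool(deltas=[{"tx": 0,"ty": 0,"tz": 20,"ax": 0,"ay": 0,"az": 0,"claw": 40},{"tx": 0,"ty": 0,"tz": 38,"ax": 0,"ay": 0,"az": 0,"claw": 40},{"tx": 0,"ty": 0,"tz": 48,"ax": 0,"ay": 0,"az": 0,"claw": 40},{"tx": 0,"ty": 0,"tz": 48.5,"ax": 0,"ay": 0,"az": 0,"claw": 30},{"tx": 0,"ty": 0,"tz": 48.5,"ax": 0,"ay": 0,"az": 0,"claw": 20},{"tx": 0,"ty": 0,"tz": 48.5,"ax": 0,"ay": 0,"az": 0,"claw": 18},{"tx": 0,"ty": 0,"tz": 48.5,"ax": 0,"ay": 0,"az": 0,"claw": 16},{"tx": 0,"ty": 0,"tz": 48.5,"ax": 0,"ay": 0,"az": 0,"claw": 14},{"tx": 0,"ty": 0,"tz": 48.5,"ax": 0,"ay": 0,"az": 0,"claw": 0},{"tx": 0,"ty": 0,"tz": 48.5,"ax": 0,"ay": 0,"az": 0,"claw": 0},{"tx": 0,"ty": 0,"tz": 48.5,"ax": 0,"ay": 0,"az": 0,"claw": 0},{"tx": 0,"ty": 0,"tz": 48.5,"ax": 0,"ay": 0,"az": 0,"claw": 0}])

```text
time_s: 32.85
tcp_pos: [0.4364, -0.08, 0.029]
ee_rot: [[-0.997, 0.076, 0.001], [0.076, 0.997, -0.001], [-0.001, -0.001, -1.0]]
wrist_force: [-0.8, 1.4, 4.2]
gripper_width: 0.132
gripper_force: 30.0
```

Call:
servo_tool(deltas=[{"tx": 0,"ty": 0,"tz": 0,"ax": 0,"ay": 0,"az": 0,"claw": 0},{"tx": 0,"ty": 0,"tz": 0,"ax": 0,"ay": 0,"az": 0,"claw": 0},{"tx": 0,"ty": 0,"tz": 0,"ax": 0,"ay": 0,"az": 0,"claw": 0}])

```text
time_s: 33.1
tcp_pos: [0.4364, -0.0799, 0.029]
ee_rot: [[-0.997, 0.076, 0.0], [0.076, 0.997, -0.001], [-0.001, -0.001, -1.0]]
wrist_force: [-1.2, 1.5, 5.7]
gripper_width: 0.138
gripper_force: 30.0
```

```bash
python3 -c "
from h import *
to(436.4,-79.7,28.6,-4.37)"
```

```text
d [0.1 0.2 0.4] a [-0.001  0.001  0.   ] rows 0.0 tcp [436.4 -79.9  29. ] yaw -4.35 w 12.0 F [-1.2  1.5  5.7] gf 30.0
```

Call:
servo_tool(deltas=[{"tx": 0,"ty": 0,"tz": -8,"ax": 0,"ay": 0,"az": 0,"claw": 0},{"tx": 0,"ty": 0,"tz": -30,"ax": 0,"ay": 0,"az": 0,"claw": 0},{"tx": 0,"ty": 0,"tz": -65,"ax": 0,"ay": 0,"az": 0,"claw": 0},{"tx": -5,"ty": 18,"tz": -90,"ax": 0,"ay": 0,"az": 0,"claw": 0},{"tx": -15,"ty": 50,"tz": -90,"ax": 0,"ay": 0,"az": -0.05,"claw": 0},{"tx": -26,"ty": 90,"tz": -90,"ax": 0,"ay": 0,"az": -0.1,"claw": 0},{"tx": -37,"ty": 129,"tz": -90,"ax": 0,"ay": 0,"az": -0.15,"claw": 0},{"tx": -49,"ty": 168,"tz": -90,"ax": 0,"ay": 0,"az": -0.198,"claw": 0},{"tx": -60,"ty": 207,"tz": -90,"ax": 0,"ay": 0,"az": -0.198,"claw": 0},{"tx": -71,"ty": 245,"tz": -90,"ax": 0,"ay": 0,"az": -0.198,"claw": 0},{"tx": -81,"ty": 280,"tz": -90,"ax": 0,"ay": 0,"az": -0.198,"claw": 0},{"tx": -88,"ty": 303,"tz": -90,"ax": 0,"ay": 0,"az": -0.198,"claw": 0}])

```text
time_s: 34.1
tcp_pos: [0.5474, 0.2185, 0.1178]
ee_rot: [[-0.992, -0.123, -0.0], [-0.123, 0.992, -0.001], [0.0, -0.001, -1.0]]
wrist_force: [0.5, -0.4, -1.8]
gripper_width: 0.136
gripper_force: 30.0
```

Call:
servo_tool(deltas=[{"tx": -1,"ty": 9,"tz": 0,"ax": 0,"ay": 0,"az": 0,"claw": 0},{"tx": -1,"ty": 9,"tz": 10,"ax": 0,"ay": 0,"az": 0,"claw": 0},{"tx": -1,"ty": 9,"tz": 35,"ax": 0,"ay": 0,"az": 0,"claw": 0},{"tx": -1,"ty": 9,"tz": 48,"ax": 0,"ay": 0,"az": 0,"claw": 0},{"tx": -1,"ty": 9,"tz": 50,"ax": 0,"ay": 0,"az": 0,"claw": 0},{"tx": -1,"ty": 9,"tz": 50,"ax": 0,"ay": 0,"az": 0,"claw": 0},{"tx": -1,"ty": 9,"tz": 50,"ax": 0,"ay": 0,"az": 0,"claw": 0}])

```text
time_s: 34.68
tcp_pos: [0.5468, 0.2236, 0.0686]
ee_rot: [[-0.993, -0.121, -0.0], [-0.121, 0.993, -0.001], [0.0, -0.001, -1.0]]
wrist_force: [0.7, 0.9, -1.2]
gripper_width: 0.133
gripper_force: 30.0
```

```bash
python3 -c "
from h import *
to(550.6,224.2,36,6.98)"
```

```text
d [-3.8  0.2 32.6] a [-0.001 -0.    -0.001] rows 0.8 tcp [546.8 223.6  68.6] yaw 6.94 w 11.6 F [ 0.7  0.9 -1.2] gf 30.0
```

Call:
servo_tool(deltas=[{"tx": -3.8,"ty": 0.3,"tz": 5,"ax": 0,"ay": 0,"az": 0,"claw": 0},{"tx": -3.8,"ty": 0.3,"tz": 10,"ax": 0,"ay": 0,"az": 0,"claw": 0},{"tx": -3.8,"ty": 0.3,"tz": 13,"ax": 0,"ay": 0,"az": 0,"claw": 0},{"tx": -3.8,"ty": 0.3,"tz": 13,"ax": 0,"ay": 0,"az": 0,"claw": 0},{"tx": -3.8,"ty": 0.3,"tz": 13,"ax": 0,"ay": 0,"az": 0,"claw": 0}])

```text
time_s: 35.1
tcp_pos: [0.5504, 0.2251, 0.055]
ee_rot: [[-0.993, -0.121, -0.001], [-0.121, 0.993, -0.001], [0.001, -0.001, -1.0]]
wrist_force: [-1.2, 0.4, -1.2]
gripper_width: 0.138
gripper_force: 30.0
```

```bash
python3 -c "
from h import *
to(550.6,224.2,36,6.98)"
```

```text
d [-0.1 -0.9 19. ] a [-0.001 -0.001 -0.   ] rows 0.5 tcp [550.4 225.1  55. ] yaw 6.98 w 12.0 F [-1.2  0.4 -1.2] gf 30.0
```

Call:
servo_tool(deltas=[{"tx": 0,"ty": -0.8,"tz": 4,"ax": 0,"ay": 0,"az": 0,"claw": 0},{"tx": 0,"ty": -0.8,"tz": 7,"ax": 0,"ay": 0,"az": 0,"claw": 0},{"tx": 0,"ty": -0.8,"tz": 10,"ax": 0,"ay": 0,"az": 0,"claw": 0},{"tx": 0,"ty": -0.8,"tz": 13,"ax": 0,"ay": 0,"az": 0,"claw": 0},{"tx": 0,"ty": -0.8,"tz": 15,"ax": 0,"ay": 0,"az": 0,"claw": 0},{"tx": 0,"ty": -0.8,"tz": 17,"ax": 0,"ay": 0,"az": 0,"claw": 0},{"tx": 0,"ty": -0.8,"tz": 17,"ax": 0,"ay": 0,"az": 0,"claw": 0},{"tx": 0,"ty": -0.8,"tz": 17,"ax": 0,"ay": 0,"az": 0,"claw": 0}])

```text
time_s: 35.77
tcp_pos: [0.5506, 0.2244, 0.038]
ee_rot: [[-0.993, -0.122, -0.001], [-0.122, 0.993, -0.001], [0.001, -0.001, -1.0]]
wrist_force: [0.1, -0.2, -1.8]
gripper_width: 0.139
gripper_force: 30.0
```

```bash
python3 -c "
from h import *
to(550.6,224.2,36,6.98)"
```

```text
d [-0.  -0.2  2. ] a [-0.001 -0.001  0.   ] rows 0.0 tcp [550.6 224.4  38. ] yaw 6.98 w 12.1 F [ 0.1 -0.2 -1.8] gf 30.0
```

No resistance so far, so I lower the last 2 mm, release and lift.

Call:
servo_tool(deltas=[{"tx": 0,"ty": 0,"tz": 1,"ax": 0,"ay": 0,"az": 0,"claw": 0},{"tx": 0,"ty": 0,"tz": 2.2,"ax": 0,"ay": 0,"az": 0,"claw": 0},{"tx": 0,"ty": 0,"tz": 2.2,"ax": 0,"ay": 0,"az": 0,"claw": 0},{"tx": 0,"ty": 0,"tz": 2.2,"ax": 0,"ay": 0,"az": 0,"claw": 0},{"tx": 0,"ty": 0,"tz": 2.2,"ax": 0,"ay": 0,"az": 0,"claw": 0}])

```text
time_s: 36.18
tcp_pos: [0.5507, 0.2245, 0.0361]
ee_rot: [[-0.993, -0.122, 0.0], [-0.122, 0.993, -0.001], [0.0, -0.001, -1.0]]
wrist_force: [0.6, 0.5, -0.7]
gripper_width: 0.134
gripper_force: 30.0
```

Call:
servo_tool(deltas=[{"tx": 0,"ty": 0,"tz": 0,"ax": 0,"ay": 0,"az": 0,"claw": 14},{"tx": 0,"ty": 0,"tz": 0,"ax": 0,"ay": 0,"az": 0,"claw": 20},{"tx": 0,"ty": 0,"tz": 0,"ax": 0,"ay": 0,"az": 0,"claw": 30},{"tx": 0,"ty": 0,"tz": 0,"ax": 0,"ay": 0,"az": 0,"claw": 40},{"tx": 0,"ty": 0,"tz": 0,"ax": 0,"ay": 0,"az": 0,"claw": 40},{"tx": 0,"ty": 0,"tz": 0,"ax": 0,"ay": 0,"az": 0,"claw": 40},{"tx": 0,"ty": 0,"tz": -10,"ax": 0,"ay": 0,"az": 0,"claw": 40},{"tx": 0,"ty": 0,"tz": -40,"ax": 0,"ay": 0,"az": 0,"claw": 40},{"tx": 0,"ty": 0,"tz": -75,"ax": 0,"ay": 0,"az": 0,"claw": 40},{"tx": 0,"ty": 0,"tz": -75,"ax": 0,"ay": 0,"az": 0,"claw": 40}])

```text
time_s: 37.02
tcp_pos: [0.5549, 0.2267, 0.1189]
ee_rot: [[-0.992, -0.124, 0.012], [-0.124, 0.992, 0.005], [-0.013, 0.004, -1.0]]
wrist_force: [0.7, 0.8, 1.4]
gripper_width: 0.459
gripper_force: 0.0
```

```bash
python3 -c "
from h import *
to(587.4,-120.4,110,-9.62)"
```

```text
d [  10.7 -348.5    7.5] a [0.006 0.012 0.292] rows 8.4 tcp [554.9 226.7 118.9] yaw 7.1 w 40.0 F [0.7 0.8 1.4] gf 0.0
```

Call:
servo_tool(deltas=[{"tx": 5,"ty": -347,"tz": 0,"ax": 0,"ay": 0,"az": 0.29,"claw": 40},{"tx": 5,"ty": -347,"tz": 0,"ax": 0,"ay": 0,"az": 0.29,"claw": 40},{"tx": 5,"ty": -347,"tz": 0,"ax": 0,"ay": 0,"az": 0.29,"claw": 40},{"tx": 5,"ty": -347,"tz": 0,"ax": 0,"ay": 0,"az": 0.29,"claw": 40},{"tx": 5,"ty": -347,"tz": 0,"ax": 0,"ay": 0,"az": 0.29,"claw": 40},{"tx": 5,"ty": -347,"tz": 0,"ax": 0,"ay": 0,"az": 0.29,"claw": 40},{"tx": 5,"ty": -347,"tz": 0,"ax": 0,"ay": 0,"az": 0.29,"claw": 40},{"tx": 5,"ty": -347,"tz": 0,"ax": 0,"ay": 0,"az": 0.29,"claw": 40},{"tx": 5,"ty": -347,"tz": 0,"ax": 0,"ay": 0,"az": 0.29,"claw": 40},{"tx": 5,"ty": -347,"tz": 20,"ax": 0,"ay": 0,"az": 0.29,"claw": 40},{"tx": 5,"ty": -347,"tz": 32,"ax": 0,"ay": 0,"az": 0.29,"claw": 40},{"tx": 5,"ty": -347,"tz": 32,"ax": 0,"ay": 0,"az": 0.29,"claw": 40}])

```text
time_s: 38.02
tcp_pos: [0.5859, -0.1209, 0.0771]
ee_rot: [[-0.986, 0.169, -0.005], [0.169, 0.986, -0.001], [0.005, -0.001, -1.0]]
wrist_force: [-0.0, -0.4, -0.1]
gripper_width: 0.46
gripper_force: 0.0
```

Call:
servo_tool(deltas=[{"tx": 0,"ty": 0,"tz": 0,"ax": 0,"ay": 0,"az": 0,"claw": 40},{"tx": 0,"ty": 0,"tz": 0,"ax": 0,"ay": 0,"az": 0,"claw": 40},{"tx": 0,"ty": 0,"tz": 0,"ax": 0,"ay": 0,"az": 0,"claw": 40}])

```text
time_s: 38.27
tcp_pos: [0.5887, -0.1201, 0.0806]
ee_rot: [[-0.986, 0.166, 0.002], [0.166, 0.986, -0.001], [-0.002, -0.001, -1.0]]
wrist_force: [0.9, -0.9, 0.1]
gripper_width: 0.46
gripper_force: 0.0
```

```bash
python3 -c "
from h import *
to(587.4,-120.4,31.3,-9.62);cellcheck()"
```

```text
d [ 1.4 -0.5 49.3] a [-0.001  0.002  0.001] rows 1.2 tcp [ 588.7 -120.1   80.6] yaw -9.58 w 40.1 F [ 0.9 -0.9  0.1] gf 0.0
top now [np.float64(-48.0), np.float64(36.0), np.float64(-26.0), np.float64(25.0)]
top then [np.float64(-48.0), np.float64(36.0), np.float64(-30.0), np.float64(21.0)]
scene now [np.float64(-50.0), np.float64(34.0), np.float64(-19.0), np.float64(33.0)]
scene then [np.float64(-50.0), np.float64(34.0), np.float64(-23.0), np.float64(29.0)]
```

Call:
servo_tool(deltas=[{"tx": 1,"ty": -0.3,"tz": 20,"ax": 0,"ay": 0,"az": 0,"claw": 40},{"tx": 1,"ty": -0.3,"tz": 38,"ax": 0,"ay": 0,"az": 0,"claw": 40},{"tx": 1,"ty": -0.3,"tz": 47,"ax": 0,"ay": 0,"az": 0,"claw": 40},{"tx": 1,"ty": -0.3,"tz": 48.5,"ax": 0,"ay": 0,"az": 0,"claw": 30},{"tx": 1,"ty": -0.3,"tz": 48.5,"ax": 0,"ay": 0,"az": 0,"claw": 20},{"tx": 1,"ty": -0.3,"tz": 48.5,"ax": 0,"ay": 0,"az": 0,"claw": 18},{"tx": 1,"ty": -0.3,"tz": 48.5,"ax": 0,"ay": 0,"az": 0,"claw": 16},{"tx": 1,"ty": -0.3,"tz": 48.5,"ax": 0,"ay": 0,"az": 0,"claw": 14},{"tx": 1,"ty": -0.3,"tz": 48.5,"ax": 0,"ay": 0,"az": 0,"claw": 0},{"tx": 1,"ty": -0.3,"tz": 48.5,"ax": 0,"ay": 0,"az": 0,"claw": 0},{"tx": 1,"ty": -0.3,"tz": 48.5,"ax": 0,"ay": 0,"az": 0,"claw": 0},{"tx": 1,"ty": -0.3,"tz": 48.5,"ax": 0,"ay": 0,"az": 0,"claw": 0}])

```text
time_s: 39.37
tcp_pos: [0.5872, -0.1207, 0.0315]
ee_rot: [[-0.986, 0.167, 0.001], [0.167, 0.986, -0.001], [-0.001, -0.001, -1.0]]
wrist_force: [-0.9, 0.2, 4.1]
gripper_width: 0.138
gripper_force: 30.0
```

Call:
servo_tool(deltas=[{"tx": 0,"ty": 0,"tz": 0,"ax": 0,"ay": 0,"az": 0,"claw": 0},{"tx": 0,"ty": 0,"tz": 0,"ax": 0,"ay": 0,"az": 0,"claw": 0}])

```text
time_s: 39.53
tcp_pos: [0.5872, -0.1208, 0.0314]
ee_rot: [[-0.986, 0.167, 0.001], [0.167, 0.986, -0.001], [-0.001, -0.001, -1.0]]
wrist_force: [-1.1, 0.4, 5.7]
gripper_width: 0.14
gripper_force: 30.0
```

```bash
python3 -c "
from h import *
to(587.4,-120.4,31.3,-9.62)"
```

```text
d [-0.1  0.4  0.1] a [-0.001  0.001  0.   ] rows 0.0 tcp [ 587.2 -120.8   31.4] yaw -9.62 w 12.1 F [-1.1  0.4  5.7] gf 30.0
```

Call:
servo_tool(deltas=[{"tx": 0,"ty": 0,"tz": -8,"ax": 0,"ay": 0,"az": 0,"claw": 0},{"tx": 0,"ty": 0,"tz": -30,"ax": 0,"ay": 0,"az": 0,"claw": 0},{"tx": 0,"ty": 0,"tz": -65,"ax": 0,"ay": 0,"az": 0,"claw": 0},{"tx": 4,"ty": 15,"tz": -88,"ax": 0,"ay": 0,"az": -0.02,"claw": 0},{"tx": 12,"ty": 46,"tz": -88,"ax": 0,"ay": 0,"az": -0.08,"claw": 0},{"tx": 22,"ty": 84,"tz": -88,"ax": 0,"ay": 0,"az": -0.14,"claw": 0},{"tx": 32,"ty": 122,"tz": -88,"ax": 0,"ay": 0,"az": -0.2,"claw": 0},{"tx": 42,"ty": 160,"tz": -88,"ax": 0,"ay": 0,"az": -0.25,"claw": 0},{"tx": 51,"ty": 195,"tz": -88,"ax": 0,"ay": 0,"az": -0.29,"claw": 0},{"tx": 57,"ty": 220,"tz": -88,"ax": 0,"ay": 0,"az": -0.29,"claw": 0},{"tx": 59.5,"ty": 228,"tz": -88,"ax": 0,"ay": 0,"az": -0.29,"claw": 0},{"tx": 59.5,"ty": 228,"tz": -88,"ax": 0,"ay": 0,"az": -0.29,"claw": 0}])

```text
time_s: 40.53
tcp_pos: [0.5656, 0.1158, 0.1182]
ee_rot: [[-0.992, -0.124, -0.001], [-0.124, 0.992, -0.001], [0.002, -0.001, -1.0]]
wrist_force: [-0.0, -0.1, -0.9]
gripper_width: 0.135
gripper_force: 30.0
```

Call:
servo_tool(deltas=[{"tx": 0,"ty": 0,"tz": 10,"ax": 0,"ay": 0,"az": 0,"claw": 0},{"tx": 0,"ty": 0,"tz": 35,"ax": 0,"ay": 0,"az": 0,"claw": 0},{"tx": 0,"ty": 0,"tz": 48,"ax": 0,"ay": 0,"az": 0,"claw": 0},{"tx": 0,"ty": 0,"tz": 50,"ax": 0,"ay": 0,"az": 0,"claw": 0},{"tx": 0,"ty": 0,"tz": 50,"ax": 0,"ay": 0,"az": 0,"claw": 0},{"tx": 0,"ty": 0,"tz": 50,"ax": 0,"ay": 0,"az": 0,"claw": 0}])

```text
time_s: 41.03
tcp_pos: [0.5668, 0.113, 0.0688]
ee_rot: [[-0.993, -0.12, 0.0], [-0.12, 0.993, -0.001], [0.0, -0.001, -1.0]]
wrist_force: [-0.2, -0.5, -0.8]
gripper_width: 0.132
gripper_force: 30.0
```

```bash
python3 -c "
from h import *
to(566.6,114.2,38.4,7)"
```

```text
d [ 0.   1.3 30.4] a [-0.001 -0.    -0.002] rows 0.7 tcp [566.8 113.   68.8] yaw 6.9 w 11.5 F [-0.2 -0.5 -0.8] gf 30.0
```

Call:
servo_tool(deltas=[{"tx": 0,"ty": 0.8,"tz": 5,"ax": 0,"ay": 0,"az": 0,"claw": 0},{"tx": 0,"ty": 0.8,"tz": 10,"ax": 0,"ay": 0,"az": 0,"claw": 0},{"tx": 0,"ty": 0.8,"tz": 13,"ax": 0,"ay": 0,"az": 0,"claw": 0},{"tx": 0,"ty": 0.8,"tz": 13,"ax": 0,"ay": 0,"az": 0,"claw": 0},{"tx": 0,"ty": 0.8,"tz": 13,"ax": 0,"ay": 0,"az": 0,"claw": 0}])

```text
time_s: 41.45
tcp_pos: [0.5661, 0.1148, 0.0555]
ee_rot: [[-0.993, -0.122, -0.001], [-0.122, 0.993, -0.001], [0.001, -0.001, -1.0]]
wrist_force: [-0.1, 0.1, -1.3]
gripper_width: 0.137
gripper_force: 30.0
```

```bash
python3 -c "
from h import *
to(566.6,114.2,38.4,7)"
```

```text
d [-0.5 -0.6 17.1] a [-0.001 -0.001 -0.   ] rows 0.4 tcp [566.1 114.8  55.5] yaw 6.98 w 11.9 F [-0.1  0.1 -1.3] gf 30.0
```

Call:
servo_tool(deltas=[{"tx": -0.3,"ty": -0.5,"tz": 3,"ax": 0,"ay": 0,"az": 0,"claw": 0},{"tx": -0.3,"ty": -0.5,"tz": 6,"ax": 0,"ay": 0,"az": 0,"claw": 0},{"tx": -0.3,"ty": -0.5,"tz": 9,"ax": 0,"ay": 0,"az": 0,"claw": 0},{"tx": -0.3,"ty": -0.5,"tz": 12,"ax": 0,"ay": 0,"az": 0,"claw": 0},{"tx": -0.3,"ty": -0.5,"tz": 14,"ax": 0,"ay": 0,"az": 0,"claw": 0},{"tx": -0.3,"ty": -0.5,"tz": 15.5,"ax": 0,"ay": 0,"az": 0,"claw": 0},{"tx": -0.3,"ty": -0.5,"tz": 15.5,"ax": 0,"ay": 0,"az": 0,"claw": 0},{"tx": -0.3,"ty": -0.5,"tz": 15.5,"ax": 0,"ay": 0,"az": 0,"claw": 0}])

```text
time_s: 42.12
tcp_pos: [0.5665, 0.1143, 0.04]
ee_rot: [[-0.993, -0.122, -0.001], [-0.122, 0.993, -0.001], [0.001, -0.001, -1.0]]
wrist_force: [0.4, -0.4, -1.7]
gripper_width: 0.139
gripper_force: 30.0
```

```bash
python3 -c "
from h import *
to(566.6,114.2,38.4,7)"
```

```text
d [-0.1 -0.1  1.6] a [-0.001 -0.001 -0.   ] rows 0.0 tcp [566.5 114.3  40. ] yaw 6.98 w 12.1 F [ 0.4 -0.4 -1.7] gf 30.0
```

Call:
servo_tool(deltas=[{"tx": 0,"ty": 0,"tz": 1,"ax": 0,"ay": 0,"az": 0,"claw": 0},{"tx": 0,"ty": 0,"tz": 1.8,"ax": 0,"ay": 0,"az": 0,"claw": 0},{"tx": 0,"ty": 0,"tz": 1.8,"ax": 0,"ay": 0,"az": 0,"claw": 0},{"tx": 0,"ty": 0,"tz": 1.8,"ax": 0,"ay": 0,"az": 0,"claw": 0},{"tx": 0,"ty": 0,"tz": 1.8,"ax": 0,"ay": 0,"az": 0,"claw": 0}])

```text
time_s: 42.53
tcp_pos: [0.5667, 0.1144, 0.0385]
ee_rot: [[-0.993, -0.122, 0.0], [-0.122, 0.993, -0.001], [0.0, -0.001, -1.0]]
wrist_force: [-2.1, 0.7, -0.1]
gripper_width: 0.127
gripper_force: 30.0
```

Call:
servo_tool(deltas=[{"tx": 0,"ty": 0,"tz": 0,"ax": 0,"ay": 0,"az": 0,"claw": 14},{"tx": 0,"ty": 0,"tz": 0,"ax": 0,"ay": 0,"az": 0,"claw": 20},{"tx": 0,"ty": 0,"tz": 0,"ax": 0,"ay": 0,"az": 0,"claw": 30},{"tx": 0,"ty": 0,"tz": 0,"ax": 0,"ay": 0,"az": 0,"claw": 40},{"tx": 0,"ty": 0,"tz": 0,"ax": 0,"ay": 0,"az": 0,"claw": 40},{"tx": 0,"ty": 0,"tz": 0,"ax": 0,"ay": 0,"az": 0,"claw": 40},{"tx": 0,"ty": 0,"tz": -10,"ax": 0,"ay": 0,"az": 0,"claw": 40},{"tx": 0,"ty": 0,"tz": -40,"ax": 0,"ay": 0,"az": 0,"claw": 40},{"tx": 0,"ty": 0,"tz": -75,"ax": 0,"ay": 0,"az": 0,"claw": 40},{"tx": 0,"ty": 0,"tz": -115,"ax": 0,"ay": 0,"az": 0,"claw": 40},{"tx": 0,"ty": 0,"tz": -120,"ax": 0,"ay": 0,"az": 0,"claw": 40}])

```text
time_s: 43.45
tcp_pos: [0.5709, 0.1156, 0.167]
ee_rot: [[-0.992, -0.123, 0.014], [-0.123, 0.992, 0.003], [-0.014, 0.001, -1.0]]
wrist_force: [1.3, 0.7, 0.4]
gripper_width: 0.457
gripper_force: 0.0
```

Call:
servo_tool(deltas=[{"tx": 40,"ty": -260,"tz": 0,"ax": 0,"ay": 0,"az": 0,"claw": 40},{"tx": 40,"ty": -260,"tz": 0,"ax": 0,"ay": 0,"az": 0,"claw": 40},{"tx": 40,"ty": -260,"tz": 0,"ax": 0,"ay": 0,"az": 0,"claw": 40},{"tx": 40,"ty": -260,"tz": 0,"ax": 0,"ay": 0,"az": 0,"claw": 40},{"tx": 40,"ty": -260,"tz": 0,"ax": 0,"ay": 0,"az": 0,"claw": 40},{"tx": 40,"ty": -260,"tz": 0,"ax": 0,"ay": 0,"az": 0,"claw": 40},{"tx": 40,"ty": -260,"tz": 0,"ax": 0,"ay": 0,"az": 0,"claw": 40},{"tx": 40,"ty": -260,"tz": 0,"ax": 0,"ay": 0,"az": 0,"claw": 40},{"tx": 40,"ty": -260,"tz": 0,"ax": 0,"ay": 0,"az": 0,"claw": 40}])

```text
time_s: 44.2
tcp_pos: [0.5583, -0.1491, 0.1589]
ee_rot: [[-0.993, -0.12, 0.0], [-0.12, 0.993, -0.001], [-0.0, -0.001, -1.0]]
wrist_force: [0.1, 0.4, 0.2]
gripper_width: 0.46
gripper_force: 0.0
```

Run:
```python
from h import *
cellcheck()
for n in("top","scene"):
    i=capture(n);j=cv2.imread(f"pics/{n}0.png")
    # fin/bar comparison with the start picture: colour difference & best shift per block
    for nm,P in(("left",[55,45,40]),("right",[55,-45,40])):
        u,v=proj(n,place(np.array([P],float),504.5,163,7))[0];u,v=int(u),int(v)
        a=i[v-13:v+14,u-16:u+17].astype(np.float32).mean(2);b=j[v-13:v+14,u-16:u+17].astype(np.float32).mean(2)
        print(n,nm,'absdiff',np.abs(a-b).mean().round(1),'shift',cv2.phaseCorrelate(b,a,cv2.createHanningWindow((33,27),cv2.CV_32F)))
```

```text
top now [np.float64(-48.0), np.float64(36.0), np.float64(-26.0), np.float64(25.0)]
top then [np.float64(-48.0), np.float64(36.0), np.float64(-30.0), np.float64(21.0)]
scene now [np.float64(-50.0), np.float64(34.0), np.float64(-19.0), np.float64(33.0)]
scene then [np.float64(-50.0), np.float64(34.0), np.float64(-23.0), np.float64(29.0)]
top left absdiff 8.1 shift ((0.11405392986599239, 0.4110247688645732), 0.9849902710306301)
top right absdiff 10.8 shift ((-0.35339179260334674, 0.6075911842738986), 1.0448808336454163)
scene left absdiff 5.5 shift ((-0.2897745803059806, 0.7223127060780943), 1.0286520103858823)
scene right absdiff 4.6 shift ((-0.21007839804709505, 0.5741182840109555), 1.121754180747295)
```

```bash
python3 -c "
from h import *
capture('top')
for r in trace('cell_tested','top')[:2]:print(round(r['confidence'],2),rect('top',r['mask'],.018))
print(finish_job())"
```

```text
0.93 [461.3, -302.3, 102.7, 52.1, -2.3]
the job is handed in; nothing more can be done
None
```

The job is handed in at about 44 s of the 128 s limit. The tested cell lies flat in the grey tray and the fresh cell flat in the nest, about 4 mm to +y of where the old one lay. Both contact blocks are back in their own seats, within about 1 px of their starting positions in both camera views.

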